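# Feel which trimming slab has lost its grip, and sort the slabs

### The arm

A 7-joint arm with a two-finger parallel gripper is mounted at the origin on the work surface. World frame = base frame: x ahead of the robot, y to its left, z up, the work surface at z = 0. Lengths are in m, angles in rad, forces in N, time in s.
With the tool pointing down it reaches from about 0.425 to 1.025 m from the base axis. Payload 9.4 kg.
Tool frame: the origin (TCP) lies midway between the tips of the shut fingers; the grasp point (between the pads) lies 19 mm behind it; y points along the fingers, z is the direction in which the jaws open and shut, and the axes are right-handed (so a half turn about y gives the same grasp; the last joint's range is limited). The gripper opens to 93 mm and grips with 3 to 60 N. Pads are 15 mm wide; open, the fingers measure 128 mm over their backs; the gripper's body (75 mm by 188 mm) begins 65 mm behind the grasp point.
Start: joints at [1.158, 0.599, -0.003, 1.599, 0.002, 0.943, -0.08], TCP at [0.239, -0.685, 0.219] pointing down, gripper open.
Joint ranges: [-2.57, 2.57], [-0.35, 1.97], [-1.29, 1.29], [0.11, 2.56], [-1.05, 4.19], [0.11, 1.86], [-2.63, 2.63]. Speed limits (rad/s): [2.22, 2.22, 3.01, 3.01, 3.14, 3.14, 3.14].

### API

Orientations are given as a 3x3 rotation matrix whose columns are the frame's x, y, z axes.
In Python, from station import * gives the robot as it stands.
- The arm moves only by the tool servo_tool, never from a script. Its argument "series" is a list of rows, each an object with "hand": the finger opening in m, from 0 to 0.093; "offset": the shift along the tool's x, y, z in m, a list of three; "roll": the turn about the tool's y in degrees. In form: [{"hand": hand, "offset": [tx, ty, tz], "roll": roll}, ...]. A call has 1 to 5 rows; each row shifts and turns the commanded pose from where the row before left it, along the tool's axes as they then stand; what a row does not reach is not made up. A row lasts 1/10 s, in which the tool goes at most 50 mm and 8.59 degrees, less where a joint would pass 70% of its speed; a pose out of reach is approached as far as the arm can. A call with a gripper value outside its range is refused whole. The fingers move at their own pace and stop on an object; the grip force is fixed at half the most. Time passes only in rows, so rows that do not move let the fingers close. It gives the time, the measured TCP pose, the force and the opening at its end, in the units of the state.
- read_state(): the state, without advancing time (a new reading comes with each control period).
- get_image(name): name is "side" or "top" or "wrist"; returns a dict with "img" (420x560x3 uint8, blue, green, red), "fx", "fy", "cx", "cy" (pixels), "cam_to_world" (4x4, takes a point from camera to world coordinates). Camera axes: x right, y up, looking along -z (the intrinsics and any distortion apply to the point x, -y, -z); pixel columns grow to the right and rows downward; lengths in m; the calibration is good to about 2 mm. The wrist camera is an equidistant fisheye: a pixel r from the principal point sees the ray r / f radians off the axis. A picture is of the moment at which its call begins. There is no depth.
- finish_job(): hands the job in, once; it reports no verdict.
Trained networks look in the newest picture that a camera, given by its name, has taken for a name from the list of things; names that differ only in an ending like _2 or _b are one class to them, and where a whole thing is asked for, a point or a joint stands for the part that bears it (a point fixed in the world has none). Each returns a list of dicts, best first, with "confidence" (0 to 1); they miss things now and then, are a little off and sometimes report something else, mostly with a low value. They report only what shows in the picture. A call takes as long as a camera call. They do not tell look-alikes from the thing itself.
- cut_out(camera, label): "pixels" (420x560 bool, what is visible of it).
- mark_of(camera, label): "location" ([x, y, z] in m, in world coordinates, good to about 4 mm: a listed point, or the origin of a listed thing).
The state is a dict: "time_s": time; "joints": joint angles; "joint_velocities": joint speeds; "effort": joint torques, N m; "tcp_pos": TCP position; "tool_rot": TCP orientation; "force": force on the tool from outside, world axes, zero at the start; "torque": the same for the moment, N m; "gripper_width": finger opening in m.
Only numpy, scipy, OpenCV 4.12 (cv2) and the standard library are available. Lean on these libraries where they do the work, as an engineer would, in place of code of your own. Each camera call takes 0.05 s, during which the arm holds its last target.

### The job

These three green stone trimming slabs look alike, but the non-slip sole under one of them has worn smooth: first slide each slab about 5 cm along the bench to feel how it drags, leaving it lying flat at its new spot. When all three have been tried, lay the two that still grip on the sloping stand, which has no lip, centred one in each bay, flat on the slope and lengthwise up it, and lay the slippery one flat in the red tray. Set the slabs down gently, let none drop or slide off the stand, and leave the other things on the bench where they are.

Things in the scene. Friction and masses are not known exactly. Their poses are not given: they have to be found in the camera images.
- slab_a_center (a point): bottle-green stone slab, 130 x 64 x 25 mm, 0.54 kg (+-12 %), lying flat; its centre, 12.5 mm above its underside; x along its length, y across its width, z out of its top. Grip it across the width by its plain sides. Beneath, a 3 mm grey non-slip sole. All three look alike, in no set order. Pushed with no added weight, a good sole drags with about 5 to 8 N, the worn one with 0.7 to 1.2 N.
- slab_b_center (a point): bottle-green stone slab, 130 x 64 x 25 mm, 0.54 kg (+-12 %), lying flat; its centre, 12.5 mm above its underside; x along its length, y across its width, z out of its top. Grip it across the width by its plain sides. Beneath, a 3 mm grey non-slip sole. All three look alike, in no set order. Pushed with no added weight, a good sole drags with about 5 to 8 N, the worn one with 0.7 to 1.2 N.
- slab_c_center (a point): bottle-green stone slab, 130 x 64 x 25 mm, 0.54 kg (+-12 %), lying flat; its centre, 12.5 mm above its underside; x along its length, y across its width, z out of its top. Grip it across the width by its plain sides. Beneath, a 3 mm grey non-slip sole. All three look alike, in no set order. Pushed with no added weight, a good sole drags with about 5 to 8 N, the worn one with 0.7 to 1.2 N.
- stand: sloping trimming stand, fixed: perforated bare metal sheet 286 mm wide and 156 mm long on a wire frame, sloping 30 degrees and rising towards its own x (away from the robot), 107 mm high at the rear; two bays side by side, no lip: a good sole holds a slab on it, a worn one lets it slide off. Origin at bench height under its middle, z up, y to the left
- bay_1 (a point): Left (robot's view) bay of the sloping stand: centre of a slab properly laid there (12.5 mm off the sheet). x runs up the slope (the slab's length), y across it, z square out of the sheet. The sheet reaches 75 mm up and 81 mm down the slope from this point and has no lip; ribs 6 mm high run along the slope 71.5 mm to either side.
- bay_2 (a point): Right (robot's view) bay of the sloping stand: centre of a slab properly laid there (12.5 mm off the sheet). x runs up the slope (the slab's length), y across it, z square out of the sheet. The sheet reaches 75 mm up and 81 mm down the slope from this point and has no lip; ribs 6 mm high run along the slope 71.5 mm to either side.
- tray_floor (a point): centre of the inner floor of the shallow red plastic tray, 4 mm above the bench; inside 162 mm (its x) by 172 mm (its y), walls 4 mm thick rising 28 mm above the floor, a rim 10 mm wide along its two y sides; fixed, z up
- pad_1: loose green cactus pad lying flat, 137 x 85 x 16 mm, bystander; origin under its middle
- pad_2: loose grey-green cactus pad lying flat, 122 x 76 x 16 mm, bystander; origin under its middle
- beaker: loose empty glass beaker, 80 mm across, 105 mm tall, bystander; origin at the centre of its underside
- flask: loose white plastic bottle with blue cap, 60 mm across, 150 mm tall, bystander; origin at the centre of its underside
- jar: loose amber jar with green lid, 72 mm across, 85 mm tall, bystander; origin at the centre of its underside
- mortar: loose white ceramic mortar bowl, 96 mm across, 60 mm tall, bystander; origin at the centre of its underside
- brush: loose scrubbing brush lying flat, 140 x 42 mm, wooden handle towards its -x, bystander; origin under its middle
Not all that is in view belongs to the job. What is shaped like the part that bears slab_b_center but blue is not meant.

How it is judged:
By the outcome, as a careful person would: the job done as asked, in the order asked, and still so for the second after the job is handed in, with the robot touching nothing.
It also fails if it takes over 72 s, if anything falls off the work surface, if the arm or the gripper's body presses on something with over 40 N, if the wrist force passes 120 N, or if a joint passes its speed limit or range.

## Working session

There is one attempt and no reset: what is moved stays moved. The work goes in short steps, Python scripts to look and compute and a tool call to move; the robot and the scene stay as the last step left them, time stands still between calls to the robot, and variables do not carry over. Pictures are saved under pics/ and viewed, and the job is handed in when it is done.

Besides the shell and the picture viewer there is one more tool, called in YAML: its name, and indented under it one key for each argument. servo_tool: Moves the arm, as the interface text tells. Its arguments: {"type":"object","properties":{"series":{"type":"array","items":{"type":"object","properties":{"hand":{"type":"number"},"offset":{"type":"array","items":{"type":"number"}},"roll":{"type":"number"}}}}},"required":["series"]}

```bash
ls; mkdir -p pics
python3 - <<'E'
from station import *
import cv2
s=read_state()
for k,v in s.items(): print(k,v)
for n in ["side","top"]:
    d=get_image(n); cv2.imwrite(f"pics/{n}0.png",d["img"]); print(n,d["fx"],d["fy"],d["cx"],d["cy"],d["cam_to_world"])
    for l in ["slab_a_center","stand","bay_1","tray_floor","pad_1","beaker","flask","jar","mortar","brush"]:
        r=mark_of(n,l)
        print(l,[([round(float(c),3) for c in x["location"]],round(float(x["confidence"]),2)) for x in r])
E
```

```text
pics
time_s 0.0
joints [ 1.15830072  0.60010776 -0.0025584   1.60013971  0.00184269  0.942916
 -0.07980024]
joint_velocities [-7.74649302e-04 -1.22308633e-03  3.82497268e-04 -8.84835582e-06
 -8.38018778e-04  2.05129886e-04 -8.67886082e-04]
effort [ 6.29607694e-04 -7.65065789e+01  1.49717499e+00 -2.52355081e+01
 -5.24398510e-02  1.69445324e-02  1.46122125e-04]
tcp_pos [ 0.23871688 -0.68404127  0.21776881]
tool_rot [[-9.44116775e-01 -6.74338167e-04  3.29610469e-01]
 [-3.29611115e-01  1.41688732e-03 -9.44115727e-01]
 [ 1.69632374e-04 -9.99998769e-01 -1.55997644e-03]]
force [ 0.31174263 -0.29721508  0.07956644]
torque [-0.00125025 -0.00108485 -0.0201108 ]
gripper_width 0.09300751986460691
side 428.9175389129581 428.9175389129581 281.61452122333316 208.51183936328064 [[-0.98708329  0.11197551 -0.11457776  0.32745515]
 [-0.15851801 -0.57903004  0.79974762  0.93047647]
 [ 0.02320818  0.80758015  0.58930101  0.75660971]
 [ 0.          0.          0.          1.        ]]
slab_a_center [([0.477, 0.262, 0.015], 0.56), ([0.646, -0.219, 0.078], 0.32)]
stand [([0.655, -0.147, 0.004], 0.69), ([0.4
[... 711 characters left out ...]
.21586898  0.97640629  1.1898047 ]
 [ 0.          0.          0.          1.        ]]
slab_a_center [([0.471, 0.261, 0.009], 0.84)]
stand [([0.656, -0.147, 0.002], 0.77)]
bay_1 [([0.301, -0.396, 0.001], 0.7), ([0.656, -0.075, 0.08], 0.67), ([0.646, -0.216, 0.083], 0.65)]
tray_floor [([0.648, 0.15, 0.005], 0.87)]
pad_1 [([0.36, -0.126, -0.001], 0.82), ([0.302, -0.393, 0.002], 0.72)]
beaker [([0.657, -0.073, 0.078], 0.21)]
flask [([0.649, 0.423, -0.001], 0.79), ([0.302, -0.394, 0.003], 0.75), ([0.4, 0.487, 0.001], 0.72)]
jar [([0.425, -0.501, -0.002], 0.98), ([0.646, 0.424, 0.0], 0.72)]
mortar [([0.398, 0.487, 0.001], 0.9)]
brush [([0.307, 0.408, 0.003], 0.6), ([0.362, -0.127, -0.002], 0.47)]
```

View pics/side0.png

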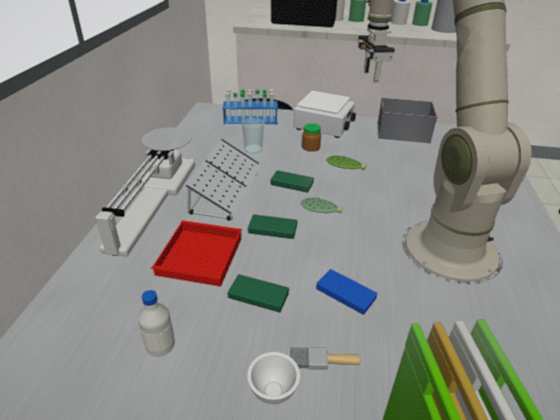

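View pics/top0.png

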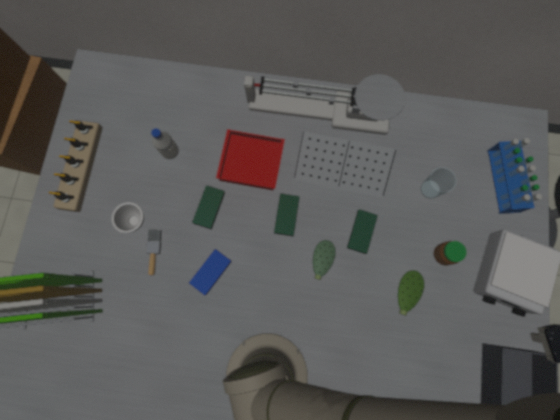

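```bash
cat > h.py <<'E'
from station import *
import cv2, numpy as np
from scipy.optimize import minimize
def proj(d,P):
    M=np.linalg.inv(d["cam_to_world"]); p=np.asarray(P)@M[:3,:3].T+M[:3,3]
    return np.c_[d["cx"]+d["fx"]*p[:,0]/-p[:,2], d["cy"]-d["fy"]*p[:,1]/-p[:,2]]
def greens(d):
    hsv=cv2.cvtColor(d["img"],cv2.COLOR_BGR2HSV)
    return ((hsv[...,0]>60)&(hsv[...,0]<92)&(hsv[...,1]>110)&(hsv[...,2]<150)).astype(np.uint8)
def box(x,y,yaw,z0=0.003,z1=0.025):
    c,s=np.cos(yaw),np.sin(yaw)
    return [(x+c*a-s*b,y+s*a+c*b,z) for a in(-.065,.065) for b in(-.032,.032) for z in(z0,z1)]
K=4
def fit(ds,x0,y0,yaw0):
    regs=[]
    for d in ds:
        m=greens(d); u=proj(d,[(x0,y0,.015)])[0]; r=45
        a,b=int(u[0])-r,int(u[1])-r
        n,lab,st,ce=cv2.connectedComponentsWithStats(m[b:b+2*r,a:a+2*r])
        k=min([i for i in range(1,n) if st[i,4]>150],key=lambda i:np.hypot(*(ce[i]-r)))
        mm=cv2.resize((lab==k).astype(np.float32),None,fx=K,fy=K,interpolation=cv2.INTER_LINEAR)>.5
        regs.append((d,a,b,mm))
    def cost(p):
        t=0
        for d,a,b,mm in regs:
            q=(proj(d,box(x0+p[0]/100,y0+p[1]/100,yaw0+p[2]/10))-[a,b]+.5)*K-.5
            h=cv2.convexHull((q*16).round().astype(np.int32))
            im=np.zeros(mm.shape,np.uint8); cv2.fillConvexPoly(im,h,1,shift=4)
            t+=1-(mm&(im>0)).sum()/(mm|(im>0)).sum()
        return t
    best=None
    for y in(-3,0,3):
        r=minimize(cost,[0,0,y],method="Nelder-Mead",options=dict(initial_simplex=[[0,0,y],[1,0,y],[0,1,y],[0,0,y+2]],xatol=1e-3,fatol=1e-5))
        if best is None or r.fun<best.fun: best=r
    return x0+best.x[0]/100,y0+best.x[1]/100,np.degrees(yaw0+best.x[2]/10),best.fun
def ray(d,u,z):
    v=d["cam_to_world"][:3,:3]@np.array([(u[0]-d["cx"])/d["fx"],-(u[1]-d["cy"])/d["fy"],-1]); o=d["cam_to_world"][:3,3]
    return o+v*(z-o[2])/v[2]
E
python3 - <<'E'
from h import *
s=get_image("side");t=get_image("top")
for u in[(362,231),(287,214),(209,207)]:
    g=ray(t,u,.025); print(g)
    for ds in([s,t],[s],[t]):
        try: print(np.round(fit(ds,g[0],g[1],0.0),4))
        except Exception as e: print(e)
# stand corners, tray corners
big=cv2.resize(t["img"][120:250,180:420],None,fx=3,fy=3,interpolation=cv2.INTER_CUBIC);cv2.imwrite("pics/topz.png",big)
big=cv2.resize(s["img"][120:320,140:340],None,fx=3,fy=3,interpolation=cv2.INTER_CUBIC);cv2.imwrite("pics/sidez.png",big)
print(greens(s).sum(),read_state()["time_s"])
E
```

```text
[ 0.46248397 -0.23197533  0.025     ]
min() iterable argument is empty
[ 0.467  -0.2375 -3.4503  0.2715]
min() iterable argument is empty
[0.48335114 0.00697806 0.025     ]
min() iterable argument is empty
[0.4826 0.0075 5.0742 0.1881]
min() iterable argument is empty
[0.47117508 0.25363427 0.025     ]
min() iterable argument is empty
[ 0.4748  0.2529 -9.772   0.1659]
min() iterable argument is empty
2949 1.2
```

View pics/topz.png

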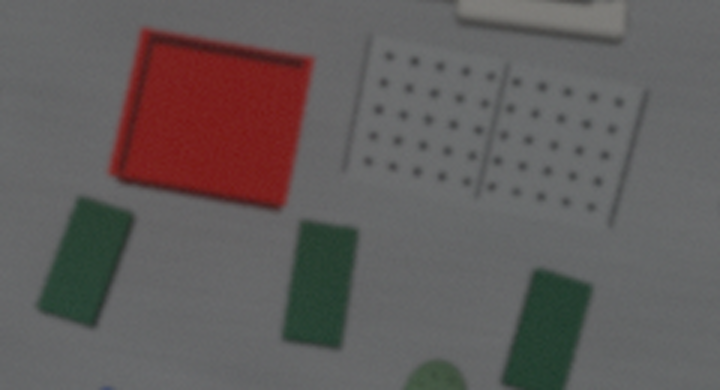

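View pics/sidez.png

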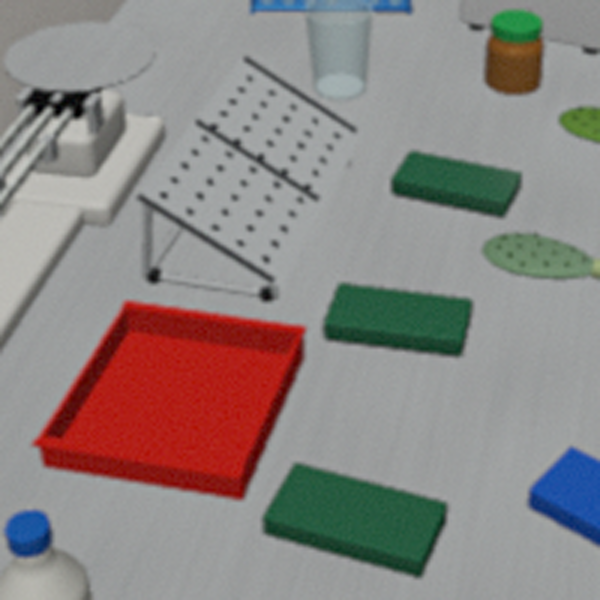

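Run:
```python
import h,pickle
from h import *
s=get_image("side");t=get_image("top"); print([k for k in s],[k for k in t])
pickle.dump((s,t),open("im0.pkl","wb"))
for d,us in((s,[(292,181),(273,223),(258,290),(258,302)]),(t,[(362,231),(287,214),(209,207)])):
    hs=cv2.cvtColor(d["img"],cv2.COLOR_BGR2HSV)
    for u in us: print(hs[u[1],u[0]],hs[u[1]-1,u[0]+2])
    print(hs[250,330])
h.greens=lambda d:(lambda q:((q[...,0]>58)&(q[...,0]<98)&(q[...,1]>85)&(q[...,2]<130)).astype(np.uint8))(cv2.cvtColor(cv2.GaussianBlur(d["img"],(3,3),0),cv2.COLOR_BGR2HSV))
for u in[(362,231),(287,214),(209,207)]:
    g=ray(t,u,.025); print(g)
    for ds in([s,t],[s],[t]):
        try: print(np.round(fit(ds,g[0],g[1],0.0),4))
        except Exception as e: print(e)
```

```text
['img', 'fx', 'fy', 'cx', 'cy', 'cam_to_world'] ['img', 'fx', 'fy', 'cx', 'cy', 'cam_to_world']
[ 74 132  95] [ 75 148  88]
[ 75 149  91] [ 75 152  89]
[ 76 144  90] [ 74 148  93]
[ 75 161  65] [ 75 144  90]
[ 90   2 157]
[74 99 62] [71 99 62]
[71 96 64] [71 93 66]
[73 92 64] [ 74 100  66]
[57 57 80]
[ 0.46248397 -0.23197533  0.025     ]
[ 0.4688 -0.2388 -7.7681  0.5309]
[ 0.4686 -0.2389 -4.8249  0.2323]
[  0.4646  -0.2336 -16.1468   0.2877]
[0.48335114 0.00697806 0.025     ]
[0.4836 0.008  5.1823 0.535 ]
[0.4832 0.0076 5.1578 0.1797]
[0.4904 0.0131 0.258  0.3521]
[0.47117508 0.25363427 0.025     ]
[  0.4749   0.254  -10.1179   0.527 ]
[ 0.4756  0.2532 -8.857   0.1636]
[  0.4767   0.2567 -12.8254   0.361 ]
```

```bash
cat >> h.py <<'E'
def greens(d):
    im=d["img"].astype(np.float32); im=cv2.GaussianBlur(im,(0,0),0.7)
    s=im.sum(2)+1; g=im[...,1]/s-im[...,2]/s   # bottle green: G>>R
    return ((g>0.10)&(s<330)).astype(np.uint8)
E
python3 - <<'E'
import h,pickle
from h import *
s,t=pickle.load(open("im0.pkl","rb"))
for d,us in((s,[(292,181),(273,223),(258,290),(258,302)]),(t,[(362,231),(287,214),(209,207),(323,255)])):
    for u in us: 
        p=d["img"][u[1],u[0]].astype(float); print(p, (p[1]-p[2])/p.sum())
    print(d["img"][250,330])
res=[]
for u in[(362,231),(287,214),(209,207)]:
    g=ray(t,u,.025); print(g)
    for ds in([s,t],[s],[t]):
        r=fit(ds,g[0],g[1],0.0); print(np.round(r,4)); 
        if len(ds)==2: res.append(r)
for n,d in(("s",s),("t",t)):
    o=cv2.resize(d["img"],None,fx=3,fy=3,interpolation=cv2.INTER_CUBIC); m=cv2.resize(greens(d),None,fx=3,fy=3)
    for r in res:
        q=(proj(d,box(r[0],r[1],np.radians(r[2])))+.5)*3-.5
        cv2.polylines(o,[cv2.convexHull(q.round().astype(np.int32))],1,(0,0,255),1)
    c,_=cv2.findContours(m,0,1); cv2.drawContours(o,c,-1,(255,255,0),1)
    y,x=(165,165) if n=="s" else (170,180)
    cv2.imwrite(f"pics/f{n}.png",o[y*3:y*3+480,x*3:x*3+720])
E
```

```text
[69. 95. 46.] 0.23333333333333334
[65. 91. 38.] 0.27319587628865977
[67. 90. 39.] 0.2602040816326531
[44. 65. 24.] 0.3082706766917293
[157 157 156]
[49. 62. 38.] 0.1610738255033557
[49. 64. 40.] 0.1568627450980392
[51. 64. 41.] 0.14743589743589744
[71. 89. 71.] 0.07792207792207792
[62 80 64]
[ 0.46248397 -0.23197533  0.025     ]
[  0.4668  -0.2372 -10.926    0.4149]
[ 0.4651 -0.235  -2.8722  0.193 ]
[  0.4682  -0.2342 -14.039    0.2128]
[0.48335114 0.00697806 0.025     ]
[0.4836 0.0073 2.3928 0.3802]
[0.4837 0.0074 4.3162 0.1505]
[ 0.488   0.0083 -1.4912  0.2248]
[0.47117508 0.25363427 0.025     ]
[  0.475    0.2546 -10.4944   0.3854]
[ 0.475   0.2536 -9.6169  0.1337]
[ 0.4743  0.2558 -8.0138  0.2468]
```

View pics/fs.png

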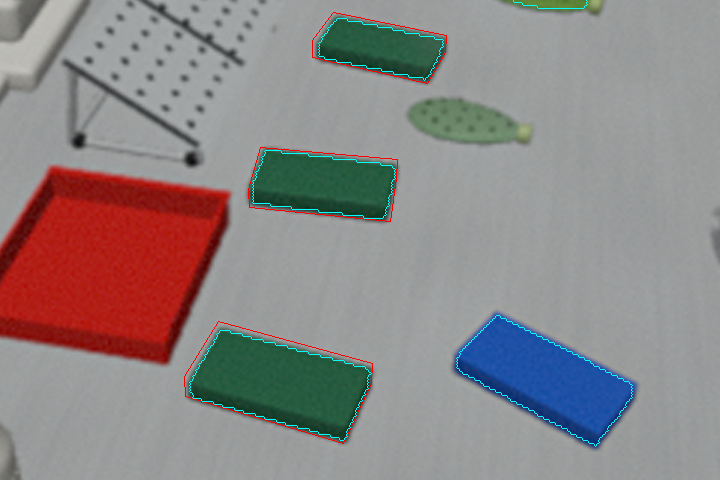

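View pics/ft.png

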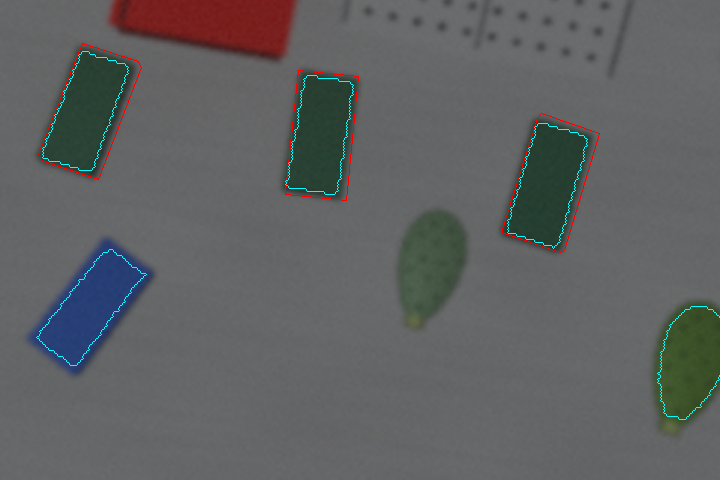

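```bash
cat >> h.py <<'E'
def greens(d):
    im=cv2.GaussianBlur(d["img"].astype(np.float32),(0,0),0.8); s=im.sum(2)+1
    g=(im[...,1]-im[...,2])/s
    th=0.11 if np.median(s)>350 else 0.065
    bg=cv2.medianBlur(g,5) if False else g
    return ((g>th)&(im[...,1]-im[...,0]>5)).astype(np.uint8)
def overlay(d,res,fn,x,y):
    o=cv2.resize(d["img"],None,fx=3,fy=3,interpolation=cv2.INTER_CUBIC); m=cv2.resize(greens(d),None,fx=3,fy=3)
    for r in res:
        q=(proj(d,box(r[0],r[1],np.radians(r[2])))+.5)*3-.5
        cv2.polylines(o,[cv2.convexHull(q.round().astype(np.int32))],1,(0,0,255),1)
    c,_=cv2.findContours(m,0,1); cv2.drawContours(o,c,-1,(255,255,0),1)
    cv2.imwrite(fn,o[y*3:y*3+480,x*3:x*3+720])
E
python3 - <<'E'
import h,pickle
from h import *
s,t=pickle.load(open("im0.pkl","rb"))
res=[]
print(np.median(s["img"].sum(2)),np.median(t["img"].sum(2)))
for u in[(362,231),(287,214),(209,207)]:
    g=ray(t,u,.025)
    for ds in([s,t],[s],[t]):
        r=fit(ds,g[0],g[1],0.0); print(np.round(r,4)); 
        if len(ds)==2: res.append(r)
overlay(s,res,"pics/fs1.png",165,165);overlay(t,res,"pics/ft1.png",180,170)
E
```

```text
450.0 302.0
[  0.4657  -0.2356 -10.8879   0.3538]
[ 0.4641 -0.2364 -1.7509  0.2037]
[  0.4642  -0.2332 -11.4561   0.1394]
[0.4861 0.0076 0.3171 0.3161]
[0.4832 0.0079 4.8071 0.1639]
[ 0.4869  0.0099 -0.9853  0.1444]
[  0.4744   0.2561 -10.1531   0.3174]
[ 0.4744  0.254  -9.0846  0.1425]
[ 0.4742  0.2593 -9.5517  0.1691]
```

View pics/fs1.png

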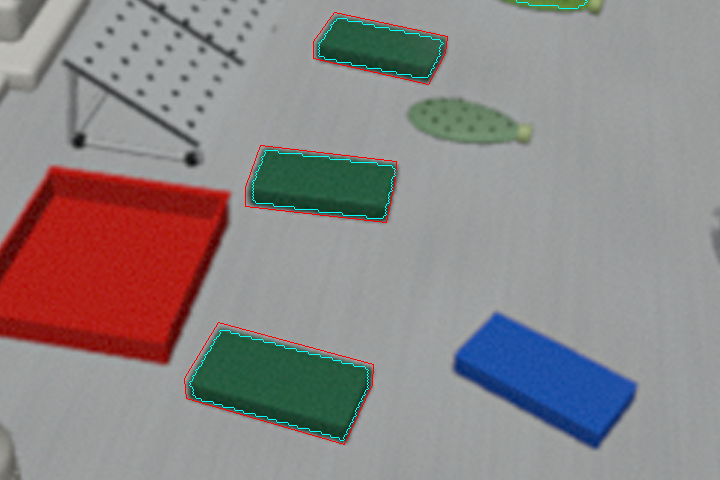

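View pics/ft1.png

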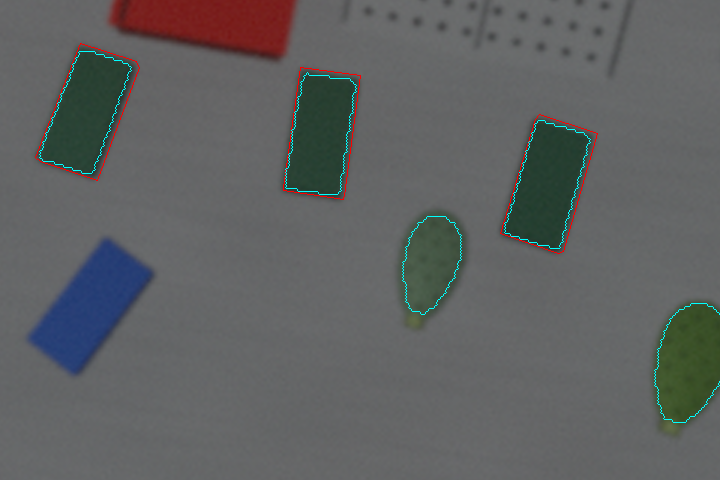

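servo_tool:
  series:
    - {"hand": 0.093, "offset": [0, 0, 0], "roll": 6.4}
    - {"hand": 0.093, "offset": [0, 0, 0], "roll": 6.4}
    - {"hand": 0.093, "offset": [0, 0, 0], "roll": 6.4}
    - {"hand": 0.093, "offset": [-0.02, 0, -0.04], "roll": 0}
    - {"hand": 0.093, "offset": [-0.02, 0, -0.04], "roll": 0}

```text
time_s: 1.8
tcp_pos: [0.2784, -0.6042, 0.2182]
tool_rot: [[-1.0, -0.0, -0.002], [0.002, -0.0, -1.0], [0.0, -1.0, 0.0]]
force: [1.4, 0.8, 0.5]
gripper_width: 0.0931
```

servo_tool:
  series:
    - {"hand": 0.093, "offset": [-0.021, 0, -0.041], "roll": 0}
    - {"hand": 0.093, "offset": [-0.021, 0, -0.041], "roll": 0}
    - {"hand": 0.093, "offset": [-0.021, 0, -0.041], "roll": 0}
    - {"hand": 0.093, "offset": [-0.021, 0, -0.041], "roll": 0}
    - {"hand": 0.093, "offset": [-0.021, 0, -0.041], "roll": 0}

```text
time_s: 2.3
tcp_pos: [0.3844, -0.3978, 0.2189]
tool_rot: [[-1.0, 0.001, 0.001], [-0.001, -0.0, -1.0], [-0.001, -1.0, 0.0]]
force: [0.5, -0.2, 0.4]
gripper_width: 0.0929
```

servo_tool:
  series:
    - {"hand": 0.093, "offset": [-0.021, 0, -0.041], "roll": 3.6}
    - {"hand": 0.093, "offset": [-0.021, 0, -0.041], "roll": 3.7}
    - {"hand": 0.093, "offset": [-0.021, 0, -0.041], "roll": 3.7}
    - {"hand": 0.093, "offset": [-0.021, 0, -0.04], "roll": 0}
    - {"hand": 0.093, "offset": [0, 0, 0], "roll": 0}

```text
time_s: 2.8
tcp_pos: [0.4867, -0.2396, 0.2187]
tool_rot: [[-0.983, 0.002, -0.181], [0.181, 0.002, -0.983], [-0.002, -1.0, -0.002]]
force: [0.5, -0.3, -0.1]
gripper_width: 0.0929
```

Run:
```python
import pickle
from h import *
w=get_image("wrist"); pickle.dump((w,read_state()),open("w1.pkl","wb")); cv2.imwrite("pics/w1.png",w["img"])
print({k:w[k] for k in w if k!="img"}); s=read_state(); print(s["tcp_pos"],s["tool_rot"])
print(mark_of("wrist","slab_a_center"))
```

```text
{'fx': 325.19226210127806, 'fy': 325.19226210127806, 'cx': 276.6108487634761, 'cy': 208.66179809746316, 'cam_to_world': array([[-1.81042683e-01,  9.39078856e-01,  2.92154838e-01,
         5.68152054e-01],
       [-9.83475119e-01, -1.72722943e-01, -5.42537994e-02,
        -2.55109933e-01],
       [-4.86752427e-04, -2.97149267e-01,  9.54830915e-01,
         3.84879613e-01],
       [ 0.00000000e+00,  0.00000000e+00,  0.00000000e+00,
         1.00000000e+00]])}
[ 0.48448603 -0.24254216  0.21862289] [[-9.82926129e-01  7.95758159e-04 -1.83998892e-01]
 [ 1.83999384e-01  5.95621488e-04 -9.82926178e-01]
 [-6.72577832e-04 -9.99999506e-01 -7.31870935e-04]]
[]
```

View pics/w1.png

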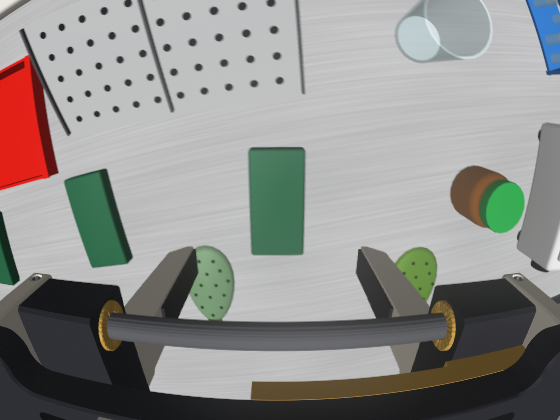

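```bash
cat >> h.py <<'E'
def wray(d,u,z):
    a,b=u[0]-d["cx"],u[1]-d["cy"]; r=np.hypot(a,b); th=r/d["fx"]
    v=np.array([np.sin(th)*a/r,-np.sin(th)*b/r,-np.cos(th)]); v=d["cam_to_world"][:3,:3]@v; o=d["cam_to_world"][:3,3]
    return o+v*(z-o[2])/v[2]
def wproj(d,P):
    M=np.linalg.inv(d["cam_to_world"]); p=np.asarray(P)@M[:3,:3].T+M[:3,3]
    q=np.c_[p[:,0],-p[:,1]]; n=np.linalg.norm(q,axis=1)+1e-12; th=np.arctan2(n,-p[:,2])
    return np.c_[d["cx"]+d["fx"]*th*q[:,0]/n, d["cy"]+d["fx"]*th*q[:,1]/n]
def wslab(d,seed):
    """pose of slab from wrist picture, seed pixel inside; fits box hull"""
    im=cv2.GaussianBlur(d["img"].astype(np.float32),(0,0),0.7); s=im.sum(2)+1
    m=((im[...,1]-im[...,2])/s>0.09).astype(np.uint8)
    n,lab=cv2.connectedComponents(m); mm=lab==lab[seed[1],seed[0]]
    c=max(cv2.findContours(mm.astype(np.uint8),0,1)[0],key=cv2.contourArea)
    P=np.array([wray(d,q[0].astype(float),0.02)[:2] for q in c]); (x,y),(w,h),_=cv2.minAreaRect((P*1000).astype(np.float32))
    b=cv2.boxPoints(cv2.minAreaRect((P*1000).astype(np.float32))); e=b[1]-b[0]; f=b[2]-b[1]; e=e if np.hypot(*e)>np.hypot(*f) else f
    ya=np.arctan2(e[1],e[0]); ya=(ya+np.pi/2)%np.pi-np.pi/2
    K=3; M=cv2.resize(mm.astype(np.float32),None,fx=K,fy=K)>.5
    def cost(p):
        q=(wproj(d,box(x/1000+p[0]/100,y/1000+p[1]/100,ya+p[2]/10))+.5)*K-.5
        I=np.zeros(M.shape,np.uint8); cv2.fillConvexPoly(I,cv2.convexHull((q*16).round().astype(np.int32)),1,shift=4)
        return 1-(M&(I>0)).sum()/(M|(I>0)).sum()
    r=minimize(cost,[0,0,0],method="Nelder-Mead",options=dict(initial_simplex=[[0,0,0],[1,0,0],[0,1,0],[0,0,1]],xatol=1e-3,fatol=1e-5))
    return x/1000+r.x[0]/100,y/1000+r.x[1]/100,np.degrees(ya+r.x[2]/10),r.fun
E
python3 - <<'E'
import pickle
from h import *
w,_=pickle.load(open("w1.pkl","rb"))
for u in[(277,200),(98,215)]: print(np.round(wslab(w,u),4))
# stand rib ends: left rib (24,31)-(68,133); mid (141,0)-(171,110); right (299,0)-(303,93)
for u in [(68,133),(171,110),(303,93)]: print("front rib",[np.round(wray(w,u,z),4) for z in (0.025,0.035)])
E
```

```text
[  0.4604  -0.2347 -10.5024   0.0727]
[0.4822 0.0108 0.0716 0.0993]
front rib [array([0.6051, 0.0079, 0.025 ]), array([6.04e-01, 6.00e-04, 3.50e-02])]
front rib [array([ 0.5942, -0.1386,  0.025 ]), array([ 0.5935, -0.1418,  0.035 ])]
front rib [array([ 0.5824, -0.2867,  0.025 ]), array([ 0.582 , -0.2858,  0.035 ])]
```

servo_tool:
  series:
    - {"hand": 0.093, "offset": [0.0125, 0.03, -0.0015], "roll": 0}
    - {"hand": 0.093, "offset": [0.0125, 0.045, -0.0015], "roll": 0}
    - {"hand": 0.093, "offset": [0, 0.045, 0], "roll": 0}
    - {"hand": 0.093, "offset": [0, 0.045, 0], "roll": 0}
    - {"hand": 0.093, "offset": [0, 0.02, 0], "roll": 0}

```text
time_s: 3.4
tcp_pos: [0.4559, -0.2391, 0.0306]
tool_rot: [[-0.981, -0.004, -0.193], [0.193, 0.001, -0.981], [0.004, -1.0, 0.0]]
force: [0.4, 0.9, 0.1]
gripper_width: 0.0929
```

Run:
```python
import pickle
from h import *
w=get_image("wrist"); s=read_state();pickle.dump((w,s),open("w2.pkl","wb")); cv2.imwrite("pics/w2.png",w["img"]); print(s["tcp_pos"],s["force"])
```

```text
[ 0.45546433 -0.23877267  0.02913906] [-0.65642223 -0.22138441 -1.76758242]
```

View pics/w2.png

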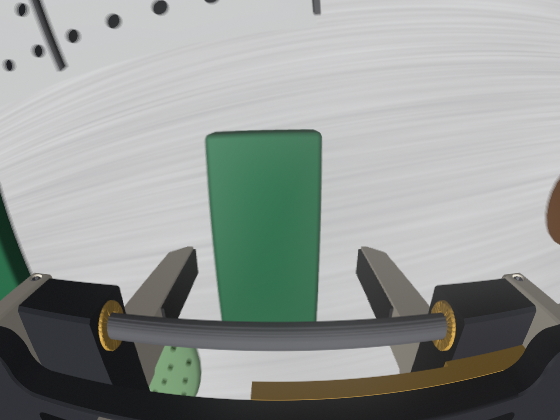

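servo_tool:
  series:
    - {"hand": 0.093, "offset": [-0.004, 0.012, -0.005], "roll": 0}
    - {"hand": 0.093, "offset": [0, 0.0115, 0], "roll": 0}
    - {"hand": 0.06, "offset": [0, 0, 0], "roll": 0}
    - {"hand": 0.06, "offset": [0, 0, 0], "roll": 0}
    - {"hand": 0.06, "offset": [0, 0, 0], "roll": 0}

```text
time_s: 3.95
tcp_pos: [0.4637, -0.2339, 0.0109]
tool_rot: [[-0.982, 0.001, -0.19], [0.19, -0.001, -0.982], [-0.001, -1.0, 0.0]]
force: [-0.0, 0.1, -0.0]
gripper_width: 0.0737
```

servo_tool:
  series:
    - {"hand": 0.06, "offset": [0, 0, 0], "roll": 0}
    - {"hand": 0.06, "offset": [0, 0, 0], "roll": 0}

```text
time_s: 4.15
tcp_pos: [0.4636, -0.2338, 0.0108]
tool_rot: [[-0.982, 0.001, -0.19], [0.19, -0.001, -0.982], [-0.001, -1.0, 0.0]]
force: [-0.3, 0.7, 6.0]
gripper_width: 0.0637
```

servo_tool:
  series:
    - {"hand": 0.06, "offset": [0, 0, 0], "roll": 0}

```text
time_s: 4.25
tcp_pos: [0.4636, -0.2339, 0.0108]
tool_rot: [[-0.982, 0.001, -0.19], [0.19, -0.0, -0.982], [-0.001, -1.0, 0.0]]
force: [-0.4, 0.2, 7.5]
gripper_width: 0.0639
```

servo_tool:
  series:
    - {"hand": 0.06, "offset": [0, 0, 0.005], "roll": 0}
    - {"hand": 0.06, "offset": [0, 0, 0.01], "roll": 0}

```text
time_s: 4.45
tcp_pos: [0.4614, -0.2466, 0.0108]
tool_rot: [[-0.982, 0.001, -0.187], [0.187, 0.001, -0.982], [-0.001, -1.0, -0.002]]
force: [1.6, 3.9, 6.3]
gripper_width: 0.0639
```

servo_tool:
  series:
    - {"hand": 0.06, "offset": [0, 0, 0.01], "roll": 0}

```text
time_s: 4.55
tcp_pos: [0.4594, -0.2571, 0.0108]
tool_rot: [[-0.982, 0.001, -0.188], [0.188, 0.001, -0.982], [-0.001, -1.0, -0.001]]
force: [1.4, 5.0, 7.1]
gripper_width: 0.0638
```

servo_tool:
  series:
    - {"hand": 0.06, "offset": [0, 0, 0.01], "roll": 0}

```text
time_s: 4.65
tcp_pos: [0.4574, -0.2672, 0.0108]
tool_rot: [[-0.982, 0.001, -0.188], [0.188, 0.001, -0.982], [-0.001, -1.0, -0.001]]
force: [1.4, 4.8, 9.1]
gripper_width: 0.0633
```

servo_tool:
  series:
    - {"hand": 0.06, "offset": [0, 0, 0.01], "roll": 0}

```text
time_s: 4.75
tcp_pos: [0.4554, -0.277, 0.0108]
tool_rot: [[-0.982, 0.001, -0.189], [0.189, 0.001, -0.982], [-0.001, -1.0, -0.001]]
force: [0.6, 5.5, 7.7]
gripper_width: 0.0633
```

servo_tool:
  series:
    - {"hand": 0.06, "offset": [0, 0, 0.008], "roll": 0}

```text
time_s: 4.85
tcp_pos: [0.4539, -0.2852, 0.0108]
tool_rot: [[-0.982, 0.001, -0.189], [0.189, 0.001, -0.982], [-0.001, -1.0, -0.001]]
force: [1.3, 5.1, 8.3]
gripper_width: 0.064
```

servo_tool:
  series:
    - {"hand": 0.072, "offset": [0, 0, 0], "roll": 0}
    - {"hand": 0.072, "offset": [0, 0, 0], "roll": 0}

```text
time_s: 5.05
tcp_pos: [0.4532, -0.2857, 0.0103]
tool_rot: [[-0.982, 0.0, -0.19], [0.19, -0.0, -0.982], [-0.0, -1.0, 0.0]]
force: [-0.2, 1.3, 0.1]
gripper_width: 0.0713
```

servo_tool:
  series:
    - {"hand": 0.072, "offset": [0, 0.004, 0.004], "roll": 0}
    - {"hand": 0.072, "offset": [0, 0, 0.004], "roll": 0}

```text
time_s: 5.25
tcp_pos: [0.4516, -0.293, 0.0056]
tool_rot: [[-0.982, -0.001, -0.189], [0.189, 0.001, -0.982], [0.001, -1.0, -0.001]]
force: [1.2, 2.2, -1.7]
gripper_width: 0.072
```

servo_tool:
  series:
    - {"hand": 0.072, "offset": [0, 0, 0.004], "roll": 0}

```text
time_s: 5.35
tcp_pos: [0.4507, -0.2972, 0.0057]
tool_rot: [[-0.982, -0.001, -0.19], [0.19, 0.001, -0.982], [0.001, -1.0, -0.0]]
force: [0.3, 1.3, -1.9]
gripper_width: 0.0719
```

servo_tool:
  series:
    - {"hand": 0.072, "offset": [0, 0, 0.004], "roll": 0}

```text
time_s: 5.45
tcp_pos: [0.4499, -0.3014, 0.0059]
tool_rot: [[-0.982, -0.001, -0.19], [0.19, 0.0, -0.982], [0.001, -1.0, -0.0]]
force: [0.5, 1.5, -0.8]
gripper_width: 0.0718
```

servo_tool:
  series:
    - {"hand": 0.072, "offset": [0, 0, 0.004], "roll": 0}

```text
time_s: 5.55
tcp_pos: [0.4492, -0.3055, 0.006]
tool_rot: [[-0.982, -0.0, -0.19], [0.19, 0.0, -0.982], [0.0, -1.0, -0.0]]
force: [-0.2, 2.0, -1.3]
gripper_width: 0.0717
```

servo_tool:
  series:
    - {"hand": 0.072, "offset": [0, 0, -0.006], "roll": 0}
    - {"hand": 0.072, "offset": [0, 0, -0.006], "roll": 0}
    - {"hand": 0.072, "offset": [0, 0, -0.003], "roll": 0}

```text
time_s: 5.85
tcp_pos: [0.4525, -0.2901, 0.0062]
tool_rot: [[-0.982, 0.0, -0.19], [0.19, -0.0, -0.982], [-0.0, -1.0, 0.0]]
force: [-0.0, -2.2, -0.3]
gripper_width: 0.0717
```

servo_tool:
  series:
    - {"hand": 0.072, "offset": [0, 0, -0.003], "roll": 0}

```text
time_s: 5.95
tcp_pos: [0.4531, -0.2874, 0.0062]
tool_rot: [[-0.982, 0.0, -0.19], [0.19, -0.0, -0.982], [-0.0, -1.0, 0.0]]
force: [-1.3, -1.6, -0.3]
gripper_width: 0.0716
```

servo_tool:
  series:
    - {"hand": 0.072, "offset": [0, 0, -0.002], "roll": 0}

```text
time_s: 6.05
tcp_pos: [0.4535, -0.2854, 0.0062]
tool_rot: [[-0.982, 0.0, -0.19], [0.19, -0.0, -0.982], [-0.0, -1.0, 0.0]]
force: [-0.7, -3.3, 0.6]
gripper_width: 0.0722
```

Run:
```python
import pickle
from h import *
w=get_image("wrist"); s=read_state(); cv2.imwrite("pics/w3.png",w["img"]); print(s["tcp_pos"],s["force"])
```

```text
[ 0.45349548 -0.28514231  0.00619192] [0.53327432 0.38497777 1.0185478 ]
```

View pics/w3.png

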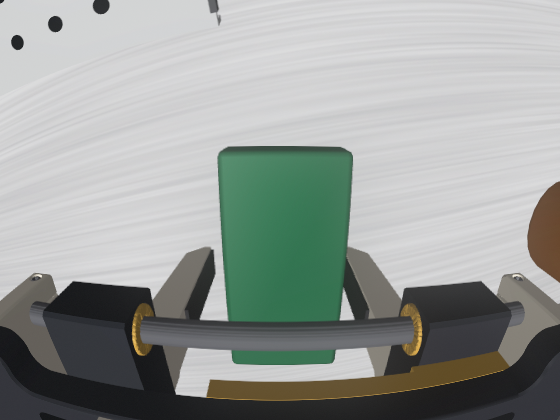

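servo_tool:
  series:
    - {"hand": 0.093, "offset": [0, 0, 0], "roll": 0}
    - {"hand": 0.093, "offset": [0, 0, 0], "roll": 0}
    - {"hand": 0.093, "offset": [0, -0.05, 0], "roll": 0}
    - {"hand": 0.093, "offset": [0, -0.05, 0], "roll": -5.5}
    - {"hand": 0.093, "offset": [0, 0, 0], "roll": -5.5}

```text
time_s: 6.6
tcp_pos: [0.4554, -0.2871, 0.1111]
tool_rot: [[-1.0, 0.006, 0.004], [-0.004, -0.004, -1.0], [-0.006, -1.0, 0.004]]
force: [0.7, -0.3, -0.1]
gripper_width: 0.0935
```

servo_tool:
  series:
    - {"hand": 0.093, "offset": [-0.003, 0, -0.049], "roll": 0}
    - {"hand": 0.093, "offset": [-0.004, 0, -0.049], "roll": 0}
    - {"hand": 0.093, "offset": [-0.005, 0, -0.049], "roll": 0}
    - {"hand": 0.093, "offset": [-0.005, 0, -0.049], "roll": 0}
    - {"hand": 0.093, "offset": [-0.005, 0, -0.049], "roll": 0}

```text
time_s: 7.1
tcp_pos: [0.4749, -0.0388, 0.1062]
tool_rot: [[-1.0, 0.0, 0.0], [-0.0, 0.0, -1.0], [-0.0, -1.0, -0.0]]
force: [0.8, 0.2, 0.0]
gripper_width: 0.0927
```

servo_tool:
  series:
    - {"hand": 0.093, "offset": [-0.005, 0, -0.049], "roll": 0}
    - {"hand": 0.093, "offset": [0, 0, 0], "roll": 0}

```text
time_s: 7.3
tcp_pos: [0.4807, 0.0161, 0.106]
tool_rot: [[-1.0, 0.001, 0.012], [-0.012, 0.003, -1.0], [-0.001, -1.0, -0.003]]
force: [-0.4, -0.8, -0.1]
gripper_width: 0.093
```

Run:
```python
import pickle
from h import *
w=get_image("wrist"); s=read_state(); pickle.dump((w,s),open("w4.pkl","wb"));cv2.imwrite("pics/w4.png",w["img"]); print(s["tcp_pos"],s["tool_rot"],s["force"])
print(wslab(w,(277,230)))
```

```text
[0.48017844 0.01247538 0.10600046] [[-9.99964637e-01 -7.80459433e-05  8.40946317e-03]
 [-8.40954332e-03  1.09071017e-03 -9.99964044e-01]
 [ 6.88708501e-05 -9.99999402e-01 -1.09132793e-03]] [ 0.32598812 -0.53450236  0.2995135 ]
(np.float64(0.48223435766503975), np.float64(0.006715274138357367), np.float64(-0.030594205039648565), np.float64(0.059576771021565))
```

View pics/w4.png

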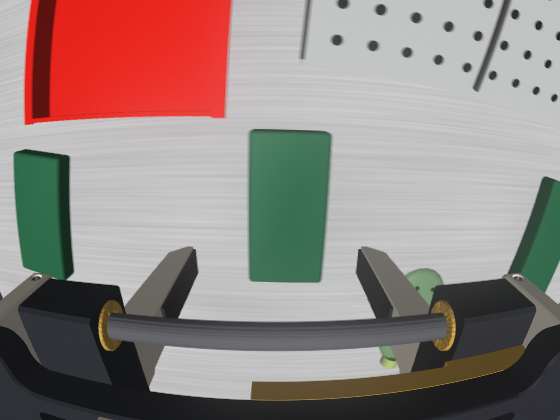

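servo_tool:
  series:
    - {"hand": 0.093, "offset": [-0.002, 0.04, 0.0055], "roll": -0.5}
    - {"hand": 0.093, "offset": [0, 0.04, 0], "roll": 0}
    - {"hand": 0.093, "offset": [0, 0.02, 0], "roll": 0}
    - {"hand": 0.072, "offset": [0, 0, 0], "roll": 0}
    - {"hand": 0.072, "offset": [0, 0, 0], "roll": 0}

```text
time_s: 7.85
tcp_pos: [0.4816, 0.0016, 0.0062]
tool_rot: [[-1.0, -0.001, 0.008], [-0.008, -0.0, -1.0], [0.001, -1.0, 0.0]]
force: [-0.2, -0.9, 0.1]
gripper_width: 0.0812
```

servo_tool:
  series:
    - {"hand": 0.072, "offset": [0, 0, 0], "roll": 0}
    - {"hand": 0.072, "offset": [0, 0, 0], "roll": 0}

```text
time_s: 8.05
tcp_pos: [0.4824, 0.0031, 0.0073]
tool_rot: [[-1.0, 0.002, 0.01], [-0.01, 0.001, -1.0], [-0.002, -1.0, -0.001]]
force: [0.2, 3.5, -2.1]
gripper_width: 0.0728
```

servo_tool:
  series:
    - {"hand": 0.072, "offset": [0, 0, -0.01], "roll": 0}
    - {"hand": 0.072, "offset": [0, 0, -0.01], "roll": 0}

```text
time_s: 8.25
tcp_pos: [0.4825, 0.0216, 0.007]
tool_rot: [[-1.0, 0.002, 0.006], [-0.006, -0.002, -1.0], [-0.002, -1.0, 0.002]]
force: [1.2, -10.2, 6.7]
gripper_width: 0.0726
```

servo_tool:
  series:
    - {"hand": 0.072, "offset": [0, 0, -0.008], "roll": 0}

```text
time_s: 8.35
tcp_pos: [0.4823, 0.0295, 0.0071]
tool_rot: [[-1.0, 0.002, 0.007], [-0.007, -0.002, -1.0], [-0.002, -1.0, 0.002]]
force: [-0.4, -10.0, 7.1]
gripper_width: 0.0721
```

servo_tool:
  series:
    - {"hand": 0.072, "offset": [0, 0, -0.008], "roll": 0}

```text
time_s: 8.45
tcp_pos: [0.4822, 0.0373, 0.007]
tool_rot: [[-1.0, 0.002, 0.006], [-0.006, -0.002, -1.0], [-0.002, -1.0, 0.002]]
force: [0.8, -10.1, 7.5]
gripper_width: 0.0723
```

servo_tool:
  series:
    - {"hand": 0.072, "offset": [0, 0, -0.008], "roll": 0}

```text
time_s: 8.55
tcp_pos: [0.482, 0.0452, 0.007]
tool_rot: [[-1.0, 0.001, 0.006], [-0.006, -0.002, -1.0], [-0.001, -1.0, 0.002]]
force: [0.9, -11.1, 6.5]
gripper_width: 0.0722
```

servo_tool:
  series:
    - {"hand": 0.072, "offset": [0, 0, -0.007], "roll": 0}

```text
time_s: 8.65
tcp_pos: [0.4819, 0.0522, 0.007]
tool_rot: [[-1.0, 0.001, 0.007], [-0.007, -0.002, -1.0], [-0.001, -1.0, 0.002]]
force: [0.8, -10.6, 7.8]
gripper_width: 0.0724
```

servo_tool:
  series:
    - {"hand": 0.072, "offset": [0, 0, -0.006], "roll": 0}

```text
time_s: 8.75
tcp_pos: [0.4818, 0.0582, 0.007]
tool_rot: [[-1.0, 0.001, 0.007], [-0.007, -0.002, -1.0], [-0.001, -1.0, 0.002]]
force: [0.4, -11.1, 8.0]
gripper_width: 0.0718
```

servo_tool:
  series:
    - {"hand": 0.072, "offset": [0, 0, 0.004], "roll": 0}
    - {"hand": 0.093, "offset": [0, 0, 0], "roll": 0}
    - {"hand": 0.093, "offset": [0, 0, 0], "roll": 0}
    - {"hand": 0.093, "offset": [0, -0.05, 0], "roll": 0}
    - {"hand": 0.093, "offset": [0, -0.05, 0], "roll": 0}

```text
time_s: 9.25
tcp_pos: [0.4802, 0.0559, 0.1054]
tool_rot: [[-1.0, -0.005, 0.01], [-0.01, -0.001, -1.0], [0.005, -1.0, 0.001]]
force: [1.1, -0.1, -0.2]
gripper_width: 0.0929
```

Run:
```python
import pickle
from h import *
w=get_image("wrist"); s=read_state(); cv2.imwrite("pics/w5.png",w["img"]); print(s["tcp_pos"],s["force"])
print(wslab(w,(277,230)))
print(wslab(w,(50,200)))
```

```text
[0.48316619 0.05604964 0.11295855] [0.78121487 0.23811591 4.64262246]
(np.float64(0.480422223606363), np.float64(0.05439259895390654), np.float64(0.3434109348856704), np.float64(0.02817094329284997))
(np.float64(0.47068231271802696), np.float64(0.26827111193034897), np.float64(-9.11151950644726), np.float64(0.1367609764390859))
```

View pics/w5.png

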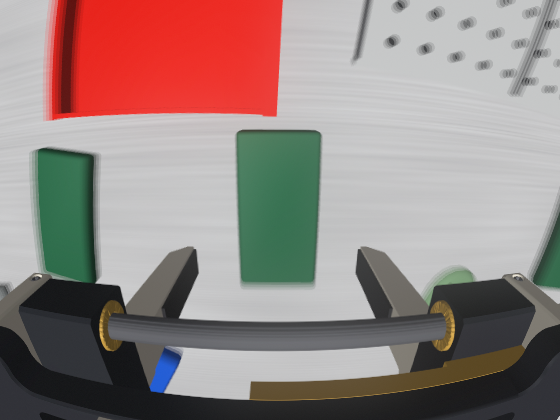

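servo_tool:
  series:
    - {"hand": 0.093, "offset": [0.002, 0, -0.049], "roll": 0}
    - {"hand": 0.093, "offset": [0.002, 0, -0.049], "roll": 0}
    - {"hand": 0.093, "offset": [0.002, 0, -0.049], "roll": 0}
    - {"hand": 0.093, "offset": [0.002, 0, -0.049], "roll": 5}
    - {"hand": 0.093, "offset": [0, 0, 0], "roll": 5}

```text
time_s: 9.8
tcp_pos: [0.4705, 0.2603, 0.1059]
tool_rot: [[-0.987, 0.001, -0.158], [0.158, 0.004, -0.987], [0.0, -1.0, -0.004]]
force: [-0.4, -0.7, -1.0]
gripper_width: 0.093
```

servo_tool:
  series:
    - {"hand": 0.093, "offset": [0, 0, 0], "roll": 0}

```text
time_s: 9.9
tcp_pos: [0.4709, 0.2537, 0.1059]
tool_rot: [[-0.987, -0.0, -0.162], [0.162, 0.0, -0.987], [0.0, -1.0, -0.0]]
force: [0.2, -1.3, -0.3]
gripper_width: 0.0933
```

Run:
```python
import pickle
from h import *
w=get_image("wrist"); s=read_state(); cv2.imwrite("pics/w6.png",w["img"]); print(s["tcp_pos"],s["tool_rot"],s["force"])
print(wslab(w,(277,230)))
```

```text
[0.47112794 0.25204834 0.10592785] [[-9.86911029e-01 -3.41058543e-04 -1.61265326e-01]
 [ 1.61265515e-01 -6.27473394e-04 -9.86910857e-01]
 [ 2.35404677e-04 -9.99999745e-01  6.74261395e-04]] [-0.63512248 -0.14793081  0.8490934 ]
(np.float64(0.4715821108031944), np.float64(0.25758189904260836), np.float64(-9.97616684659294), np.float64(0.049710017252138194))
```

View pics/w6.png

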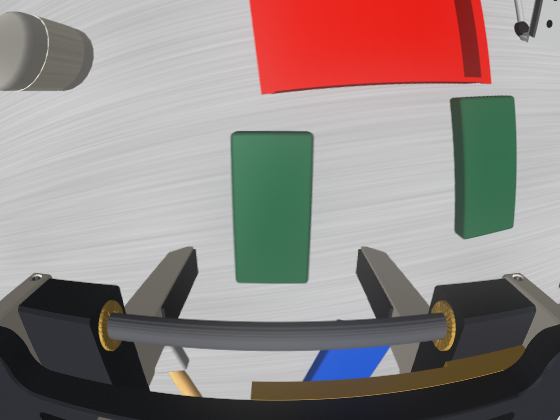

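servo_tool:
  series:
    - {"hand": 0.093, "offset": [0, 0.04, -0.0055], "roll": 0.7}
    - {"hand": 0.093, "offset": [0, 0.04, 0], "roll": 0}
    - {"hand": 0.093, "offset": [0, 0.02, 0], "roll": 0}
    - {"hand": 0.072, "offset": [0, 0, 0], "roll": 0}
    - {"hand": 0.072, "offset": [0, 0, 0], "roll": 0}

```text
time_s: 10.45
tcp_pos: [0.4729, 0.2557, 0.0064]
tool_rot: [[-0.984, -0.001, -0.177], [0.177, -0.001, -0.984], [0.001, -1.0, 0.001]]
force: [-0.3, -0.8, -0.0]
gripper_width: 0.0814
```

servo_tool:
  series:
    - {"hand": 0.072, "offset": [0, 0, 0], "roll": 0}
    - {"hand": 0.072, "offset": [0, 0, 0], "roll": 0}

```text
time_s: 10.65
tcp_pos: [0.4733, 0.2573, 0.0075]
tool_rot: [[-0.984, 0.002, -0.176], [0.176, 0.001, -0.984], [-0.002, -1.0, -0.001]]
force: [-0.1, 0.2, -0.2]
gripper_width: 0.0727
```

servo_tool:
  series:
    - {"hand": 0.072, "offset": [0, 0, -0.01], "roll": 0}
    - {"hand": 0.072, "offset": [0, 0, -0.01], "roll": 0}

```text
time_s: 10.85
tcp_pos: [0.4749, 0.2725, 0.007]
tool_rot: [[-0.984, -0.003, -0.18], [0.18, -0.005, -0.984], [0.002, -1.0, 0.006]]
force: [-2.2, -20.3, 14.2]
gripper_width: 0.0724
```

servo_tool:
  series:
    - {"hand": 0.072, "offset": [0, 0, -0.008], "roll": 0}

```text
time_s: 10.95
tcp_pos: [0.476, 0.2796, 0.007]
tool_rot: [[-0.984, -0.004, -0.18], [0.18, -0.006, -0.984], [0.003, -1.0, 0.007]]
force: [-2.8, -19.9, 16.2]
gripper_width: 0.0728
```

servo_tool:
  series:
    - {"hand": 0.072, "offset": [0, 0, -0.008], "roll": 0}

```text
time_s: 11.05
tcp_pos: [0.4772, 0.2868, 0.0069]
tool_rot: [[-0.984, -0.005, -0.18], [0.18, -0.007, -0.984], [0.003, -1.0, 0.008]]
force: [-3.9, -19.7, 16.6]
gripper_width: 0.0726
```

servo_tool:
  series:
    - {"hand": 0.072, "offset": [0, 0, -0.008], "roll": 0}

```text
time_s: 11.15
tcp_pos: [0.4785, 0.2945, 0.0069]
tool_rot: [[-0.984, -0.005, -0.18], [0.18, -0.008, -0.984], [0.003, -1.0, 0.008]]
force: [-3.2, -19.2, 16.2]
gripper_width: 0.0728
```

servo_tool:
  series:
    - {"hand": 0.072, "offset": [0, 0, -0.007], "roll": 0}

```text
time_s: 11.25
tcp_pos: [0.4798, 0.3014, 0.0069]
tool_rot: [[-0.984, -0.005, -0.18], [0.18, -0.008, -0.984], [0.003, -1.0, 0.008]]
force: [-3.8, -19.9, 16.6]
gripper_width: 0.0721
```

servo_tool:
  series:
    - {"hand": 0.072, "offset": [0, 0, -0.006], "roll": 0}
    - {"hand": 0.072, "offset": [0, 0, -0.004], "roll": 0}
    - {"hand": 0.072, "offset": [0, 0, 0.004], "roll": 0}

```text
time_s: 11.55
tcp_pos: [0.4818, 0.3115, 0.0068]
tool_rot: [[-0.984, -0.002, -0.177], [0.177, -0.003, -0.984], [0.001, -1.0, 0.003]]
force: [-1.3, 0.4, -0.3]
gripper_width: 0.0723
```

servo_tool:
  series:
    - {"hand": 0.093, "offset": [0, 0, 0], "roll": 0}
    - {"hand": 0.093, "offset": [0, 0, 0], "roll": 0}
    - {"hand": 0.093, "offset": [0, -0.05, 0], "roll": 0}
    - {"hand": 0.093, "offset": [0, -0.05, 0], "roll": 0}
    - {"hand": 0.093, "offset": [0, 0, 0], "roll": 0}

```text
time_s: 12.05
tcp_pos: [0.4855, 0.3159, 0.1117]
tool_rot: [[-0.984, 0.007, -0.176], [0.176, 0.006, -0.984], [-0.006, -1.0, -0.007]]
force: [0.4, 0.7, 0.2]
gripper_width: 0.093
```

Run:
```python
import pickle
from h import *
w=get_image("wrist"); s=read_state(); cv2.imwrite("pics/w7.png",w["img"]); print(s["tcp_pos"],s["tool_rot"][:,0],s["force"])
print(wslab(w,(277,230)))
S=get_image("side");t=get_image("top");pickle.dump((S,t),open("im1.pkl","wb")); cv2.imwrite("pics/side1.png",S["img"])
for n in("side","top"):
  for l in("bay_1","tray_floor","stand"): print(n,l,[(np.round(r["location"],4),round(r["confidence"],2)) for r in mark_of(n,l)][:3])
```

```text
[0.48427063 0.31550593 0.10929068] [-0.98450294  0.175319   -0.00414881] [-0.28003373  0.15042902 -0.97368137]
(np.float64(0.4794190129265863), np.float64(0.30728307601057636), np.float64(-10.227633559489984), np.float64(0.05074629753233306))
side bay_1 [(array([ 0.6556, -0.0753,  0.0815]), 0.79), (array([0.394 , 0.4878, 0.0011]), 0.75)]
side tray_floor [(array([0.6484, 0.1495, 0.0012]), 0.71)]
side stand []
top bay_1 [(array([ 0.6464, -0.2159,  0.0837]), 0.9), (array([ 0.6594, -0.0767,  0.0742]), 0.65), (array([ 2.991e-01, -3.957e-01, -1.000e-04]), 0.42)]
top tray_floor [(array([0.6487, 0.1496, 0.0044]), 0.68)]
top stand [(array([ 6.531e-01, -1.465e-01, -1.000e-04]), 0.81), (array([ 0.6473, -0.2149,  0.0801]), 0.67)]
```

View pics/side1.png

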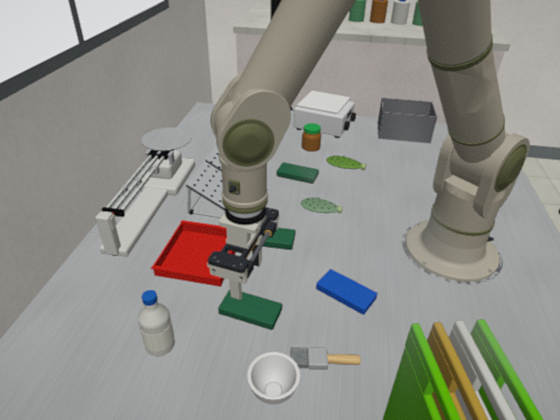

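View pics/w7.png

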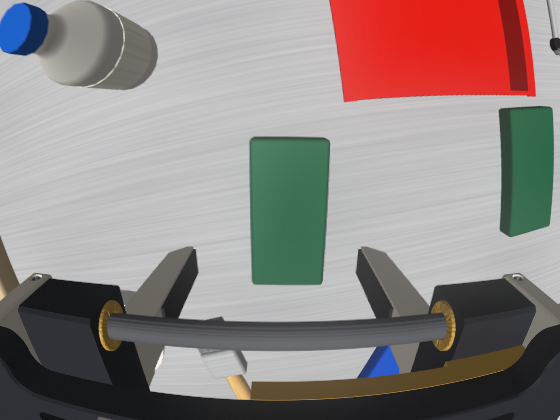

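Run:
```python
import pickle
from h import *
from scipy.optimize import least_squares
s,t=pickle.load(open("im0.pkl","rb")); w,_=pickle.load(open("w1.pkl","rb"))
T=np.array([[370,38],[345,172],[507,65],[478,198],[647,90],[611,226]])/3+[180,120]
S=np.array([[140,197],[272,280],[197,122],[318,198],[245,58],[355,130]])/3+[140,120]
W=np.array([[68,133],[171,110],[303,93]])
def pts(p,zz=.068+.005):
    x,y,a=p[:3]; c,sn=np.cos(a),np.sin(a); o=[]
    for yy in(.143,0,-.143):
        for L in(.078,-.078):
            xx=L*np.cos(np.pi/6)-.003; z=zz+p[3]+L*.5
            o.append((x+c*xx-sn*yy,y+sn*xx+c*yy,z))
    return np.array(o)
def res(p,use="TSW"):
    P=pts(p); r=[]
    if "T" in use: r.append(proj(t,P)-T)
    if "S" in use: r.append(proj(s,P)-S)
    if "W" in use: r.append(wproj(w,P[1::2])-W)
    return np.concatenate(r).ravel()
for u in("TSW","T","S","TS"):
    r=least_squares(res,[.655,-.147,-.07,0],args=(u,),loss="soft_l1")
    x,y,a,dz=r.x; print(u,np.round([x,y,np.degrees(a),dz],4),"rms",np.sqrt(np.mean(r.fun**2)).round(2))
    for yy in(.0715,-.0715):
        xx=.003*.866-.0125*.5; print("  bay",np.round([x+np.cos(a)*xx-np.sin(a)*yy,y+np.sin(a)*xx+np.cos(a)*yy,.068+.0015+.0108+dz],4))
# tray corners, top view zoom: outer top edges
for u in[(147,28),(315,57),(285,209),(110,178)]: print(np.round(ray(t,np.array(u)/3+[180,120],.032),4))
```

```text
TSW [ 6.6300e-01 -1.4740e-01 -4.1428e+00 -1.6000e-03] rms 1.75
  bay [ 0.6645 -0.0758  0.0787]
  bay [ 0.6541 -0.2184  0.0787]
T [ 0.6672 -0.1512 -2.9514 -0.0274] rms 1.3
  bay [ 0.6672 -0.0796  0.0529]
  bay [ 0.6598 -0.2225  0.0529]
S [ 0.6771 -0.2062 -4.9071 -0.041 ] rms 1.08
  bay [ 0.6796 -0.1347  0.0393]
  bay [ 0.6674 -0.2772  0.0393]
TS [ 0.6592 -0.149  -2.8794 -0.0052] rms 1.57
  bay [ 0.6591 -0.0774  0.0751]
  bay [ 0.652  -0.2203  0.0751]
[0.7369 0.2348 0.032 ]
[0.7293 0.048  0.032 ]
[0.5547 0.0554 0.032 ]
[0.5623 0.2444 0.032 ]
```

servo_tool:
  series:
    - {"hand": 0.093, "offset": [0.0035, 0.04, 0.009], "roll": 0}
    - {"hand": 0.093, "offset": [0, 0.04, 0], "roll": 0}
    - {"hand": 0.093, "offset": [0, 0.0205, 0], "roll": 0}
    - {"hand": 0.06, "offset": [0, 0, 0], "roll": 0}
    - {"hand": 0.06, "offset": [0, 0, 0], "roll": 0}

```text
time_s: 13.0
tcp_pos: [0.4775, 0.3046, 0.0054]
tool_rot: [[-0.984, -0.001, -0.177], [0.177, -0.001, -0.984], [0.001, -1.0, 0.001]]
force: [-0.1, -0.6, 0.0]
gripper_width: 0.0814
```

servo_tool:
  series:
    - {"hand": 0.06, "offset": [0, 0, 0], "roll": 0}
    - {"hand": 0.06, "offset": [0, 0, 0], "roll": 0}
    - {"hand": 0.06, "offset": [0, 0, 0], "roll": 0}

```text
time_s: 13.3
tcp_pos: [0.4782, 0.3062, 0.0067]
tool_rot: [[-0.984, 0.002, -0.176], [0.176, 0.002, -0.984], [-0.001, -1.0, -0.002]]
force: [-0.1, 2.4, 4.6]
gripper_width: 0.0639
```

servo_tool:
  series:
    - {"hand": 0.06, "offset": [0, -0.015, 0], "roll": 0}
    - {"hand": 0.06, "offset": [0, -0.04, 0], "roll": 0}
    - {"hand": 0.06, "offset": [0, -0.045, 0], "roll": 0}
    - {"hand": 0.06, "offset": [0, -0.045, 0], "roll": 0}
    - {"hand": 0.06, "offset": [0, -0.045, 0], "roll": -6.2}

```text
time_s: 13.8
tcp_pos: [0.4764, 0.304, 0.1979]
tool_rot: [[-0.998, -0.001, -0.069], [0.069, -0.001, -0.998], [0.001, -1.0, 0.002]]
force: [0.6, 1.1, -6.1]
gripper_width: 0.0638
```

servo_tool:
  series:
    - {"hand": 0.06, "offset": [0, 0, 0], "roll": 0}

```text
time_s: 13.9
tcp_pos: [0.4796, 0.3056, 0.2019]
tool_rot: [[-0.998, 0.007, -0.067], [0.067, 0.005, -0.998], [-0.007, -1.0, -0.006]]
force: [-0.2, 0.4, -5.7]
gripper_width: 0.0637
```

servo_tool:
  series:
    - {"hand": 0.06, "offset": [-0.003, 0, 0.03], "roll": 0}
    - {"hand": 0.06, "offset": [-0.003, 0, 0.045], "roll": 0}
    - {"hand": 0.06, "offset": [-0.003, 0, 0.048], "roll": 0}
    - {"hand": 0.06, "offset": [-0.003, 0, 0.048], "roll": 0}
    - {"hand": 0.06, "offset": [-0.003, 0, 0.048], "roll": 0}

```text
time_s: 14.4
tcp_pos: [0.4757, 0.0833, 0.1952]
tool_rot: [[-0.998, -0.002, -0.07], [0.07, -0.001, -0.998], [0.002, -1.0, 0.001]]
force: [1.1, -0.7, -5.3]
gripper_width: 0.0638
```

servo_tool:
  series:
    - {"hand": 0.06, "offset": [-0.003, 0, 0.048], "roll": 0}
    - {"hand": 0.06, "offset": [-0.003, 0, 0.048], "roll": 0}
    - {"hand": 0.06, "offset": [-0.003, 0, 0.04], "roll": 0}
    - {"hand": 0.06, "offset": [-0.001, 0, 0.024], "roll": 0}
    - {"hand": 0.06, "offset": [0, 0, 0], "roll": 0}

```text
time_s: 14.9
tcp_pos: [0.4746, -0.0788, 0.1954]
tool_rot: [[-0.997, -0.002, -0.076], [0.076, -0.001, -0.997], [0.002, -1.0, 0.001]]
force: [-0.1, 1.4, -6.4]
gripper_width: 0.0636
```

servo_tool:
  series:
    - {"hand": 0.06, "offset": [0, 0, 0], "roll": 0}

```text
time_s: 15.0
tcp_pos: [0.4751, -0.075, 0.1952]
tool_rot: [[-0.997, -0.002, -0.072], [0.072, 0.0, -0.997], [0.002, -1.0, -0.0]]
force: [-0.2, 0.3, -7.0]
gripper_width: 0.0641
```

Run:
```python
import pickle
from h import *
w=get_image("wrist"); s=read_state(); pickle.dump((w,s),open("w8.pkl","wb"));cv2.imwrite("pics/w8.png",w["img"]); print(s["tcp_pos"],s["tool_rot"],s["force"])
for l in ("bay_1","stand"): print([(np.round(r["location"],4),round(r["confidence"],2)) for r in mark_of("wrist",l)][:3])
```

```text
[ 0.47547288 -0.07414478  0.19523398] [[-9.97578189e-01 -1.57889100e-03 -6.95360593e-02]
 [ 6.95353051e-02  5.27717562e-04 -9.97579352e-01]
 [ 1.61176446e-03 -9.99998614e-01 -4.16650862e-04]] [-0.73381402  0.84399354 -6.05550544]
[(array([ 0.6587, -0.0749,  0.0813]), 0.72), (array([ 0.6465, -0.2188,  0.0813]), 0.67)]
[(array([ 0.6562, -0.1483,  0.0015]), 0.96)]
```

View pics/w8.png

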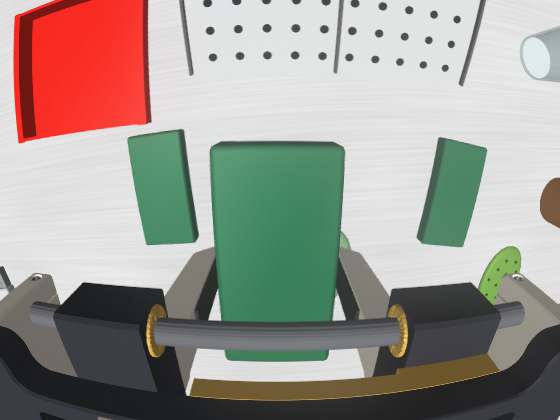

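servo_tool:
  series:
    - {"hand": 0.06, "offset": [-0.03, 0, -0.002], "roll": 0}
    - {"hand": 0.06, "offset": [-0.045, 0, -0.003], "roll": 0}
    - {"hand": 0.06, "offset": [-0.045, 0, -0.003], "roll": 0}
    - {"hand": 0.06, "offset": [-0.04, 0, -0.0025], "roll": 0}
    - {"hand": 0.06, "offset": [-0.02, 0, -0.001], "roll": 0}

```text
time_s: 15.65
tcp_pos: [0.6601, -0.0733, 0.1949]
tool_rot: [[-0.998, 0.001, -0.066], [0.066, 0.0, -0.998], [-0.001, -1.0, -0.0]]
force: [-1.0, 0.1, -5.5]
gripper_width: 0.0639
```

servo_tool:
  series:
    - {"hand": 0.06, "offset": [0, 0.025, 0], "roll": 0}
    - {"hand": 0.06, "offset": [0, 0.025, 0], "roll": 0}
    - {"hand": 0.06, "offset": [0, 0.01, 0], "roll": 0}
    - {"hand": 0.06, "offset": [0, 0, 0], "roll": 0}

```text
time_s: 16.05
tcp_pos: [0.6556, -0.0744, 0.1338]
tool_rot: [[-0.998, -0.004, -0.068], [0.068, 0.0, -0.998], [0.004, -1.0, -0.0]]
force: [-0.4, 0.5, -5.5]
gripper_width: 0.0635
```

Run:
```python
import pickle
from h import *
w=get_image("wrist"); s=read_state(); cv2.imwrite("pics/w9.png",w["img"]); print(s["tcp_pos"],s["tool_rot"],s["force"])
S=get_image("side"); cv2.imwrite("pics/side2.png",cv2.resize(S["img"][100:300,140:400],None,fx=3,fy=3))
```

```text
[ 0.65643453 -0.07488042  0.13524278] [[-9.97682645e-01 -1.46068071e-03 -6.80235680e-02]
 [ 6.80234874e-02  1.04845256e-04 -9.97683714e-01]
 [ 1.46442931e-03 -9.99998928e-01 -5.24169657e-06]] [-0.65065904 -0.31653094 -4.35890282]
```

View pics/w9.png

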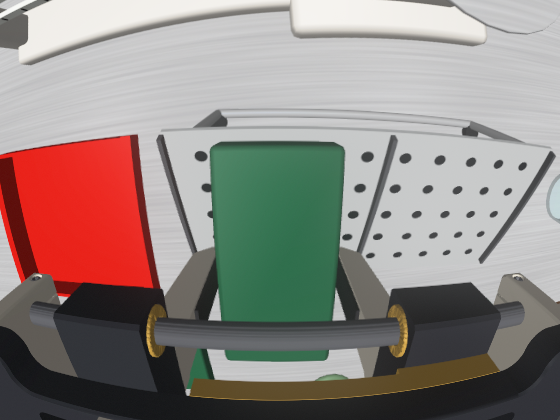

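View pics/side2.png

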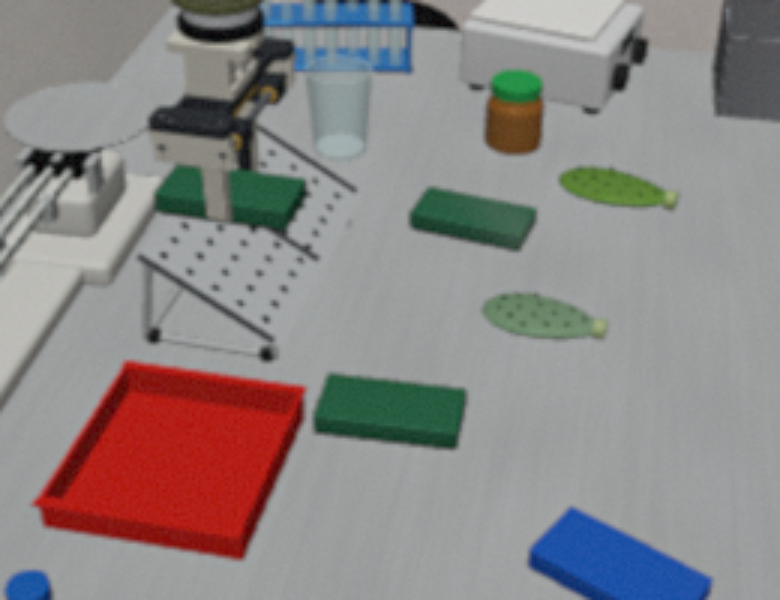

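servo_tool:
  series:
    - {"hand": 0.06, "offset": [0, 0.015, 0], "roll": 0}
    - {"hand": 0.06, "offset": [0, 0.006, 0], "roll": 0}
    - {"hand": 0.06, "offset": [0, 0.003, 0], "roll": 0}

```text
time_s: 16.45
tcp_pos: [0.6563, -0.0756, 0.1109]
tool_rot: [[-0.998, -0.001, -0.069], [0.069, 0.0, -0.998], [0.001, -1.0, -0.0]]
force: [-0.4, -1.2, -6.6]
gripper_width: 0.0635
```

servo_tool:
  series:
    - {"hand": 0.06, "offset": [0, 0.003, 0], "roll": 0}

```text
time_s: 16.55
tcp_pos: [0.6565, -0.0758, 0.1084]
tool_rot: [[-0.998, -0.001, -0.069], [0.069, 0.0, -0.998], [0.001, -1.0, -0.0]]
force: [-3.3, 1.0, 0.5]
gripper_width: 0.0639
```

servo_tool:
  series:
    - {"hand": 0.06, "offset": [0, 0.003, 0], "roll": 0}

```text
time_s: 16.65
tcp_pos: [0.6561, -0.0758, 0.1058]
tool_rot: [[-0.998, -0.001, -0.069], [0.069, 0.0, -0.998], [0.001, -1.0, -0.0]]
force: [-5.2, 0.5, 0.1]
gripper_width: 0.0638
```

servo_tool:
  series:
    - {"hand": 0.06, "offset": [0, 0.003, 0], "roll": 0}

```text
time_s: 16.75
tcp_pos: [0.6559, -0.0758, 0.1028]
tool_rot: [[-0.998, -0.001, -0.069], [0.069, 0.0, -0.998], [0.001, -1.0, -0.0]]
force: [-5.5, -0.2, -1.1]
gripper_width: 0.0639
```

servo_tool:
  series:
    - {"hand": 0.06, "offset": [0, 0.004, 0], "roll": 0}
    - {"hand": 0.06, "offset": [0, 0.004, 0], "roll": 0}

```text
time_s: 16.95
tcp_pos: [0.6558, -0.0758, 0.0947]
tool_rot: [[-0.998, -0.001, -0.069], [0.069, 0.0, -0.998], [0.001, -1.0, -0.0]]
force: [-5.1, 0.5, -0.7]
gripper_width: 0.0638
```

servo_tool:
  series:
    - {"hand": 0.06, "offset": [0, 0.004, 0], "roll": 0}
    - {"hand": 0.06, "offset": [0, 0.004, 0], "roll": 0}

```text
time_s: 17.15
tcp_pos: [0.6564, -0.0758, 0.0866]
tool_rot: [[-0.998, -0.0, -0.069], [0.069, 0.0, -0.998], [0.0, -1.0, -0.0]]
force: [-3.8, 0.7, -0.7]
gripper_width: 0.0636
```

Run:
```python
import pickle
from h import *
w=get_image("wrist"); s=read_state(); cv2.imwrite("pics/w10.png",w["img"]); print(s["tcp_pos"],s["force"],s["torque"])
S=get_image("side"); cv2.imwrite("pics/side3.png",cv2.resize(S["img"][120:240,160:280],None,fx=5,fy=5,interpolation=cv2.INTER_CUBIC))
```

```text
[ 0.65651606 -0.07580554  0.08599436] [-3.27289368  0.12100231 -1.0072357 ] [-0.04294119  0.54038652 -0.02131616]
```

View pics/side3.png

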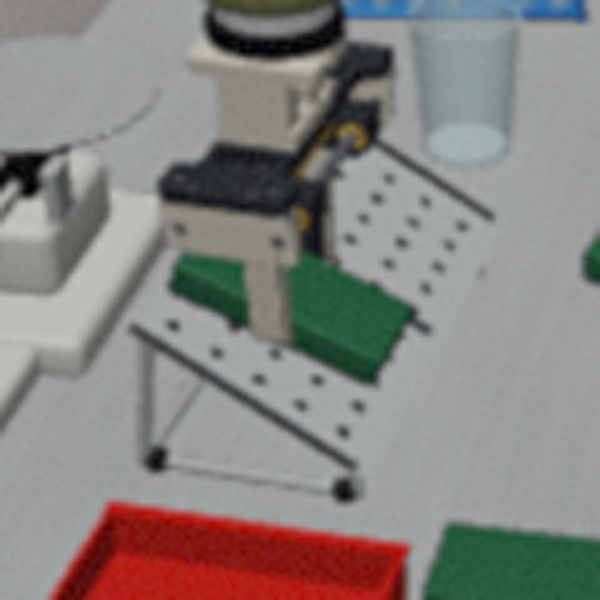

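View pics/w10.png

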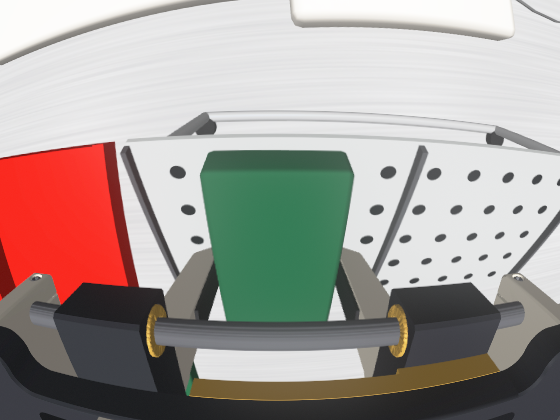

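Pivoting works; the slab is about 20° up. Continue down until both ends touch.

servo_tool:
  series:
    - {"hand": 0.06, "offset": [0, 0.004, 0], "roll": 0}
    - {"hand": 0.06, "offset": [0, 0.003, 0], "roll": 0}

```text
time_s: 17.45
tcp_pos: [0.6575, -0.0758, 0.0797]
tool_rot: [[-0.998, 0.002, -0.069], [0.069, -0.0, -0.998], [-0.002, -1.0, 0.0]]
force: [-1.7, -0.8, -1.4]
gripper_width: 0.0639
```

servo_tool:
  series:
    - {"hand": 0.06, "offset": [0, 0.0025, 0], "roll": 0}

```text
time_s: 17.55
tcp_pos: [0.6579, -0.0759, 0.0772]
tool_rot: [[-0.998, 0.002, -0.069], [0.069, -0.0, -0.998], [-0.002, -1.0, 0.0]]
force: [0.7, -0.2, 0.3]
gripper_width: 0.0636
```

servo_tool:
  series:
    - {"hand": 0.06, "offset": [0, 0.0015, 0], "roll": 0}

```text
time_s: 17.65
tcp_pos: [0.6581, -0.0759, 0.0759]
tool_rot: [[-0.998, 0.003, -0.069], [0.069, -0.0, -0.998], [-0.003, -1.0, 0.0]]
force: [-4.1, 0.1, 17.4]
gripper_width: 0.0637
```

Run:
```python
import pickle
from h import *
s=read_state(); print(s["tcp_pos"],s["force"],s["torque"])
S=get_image("side"); cv2.imwrite("pics/side4.png",cv2.resize(S["img"][120:240,160:280],None,fx=5,fy=5,interpolation=cv2.INTER_CUBIC))
```

```text
[ 0.65808901 -0.07587497  0.07593852] [-4.14226938  0.07000651 17.44893565] [ 0.07767797  0.97520566 -0.04378801]
```

View pics/side4.png

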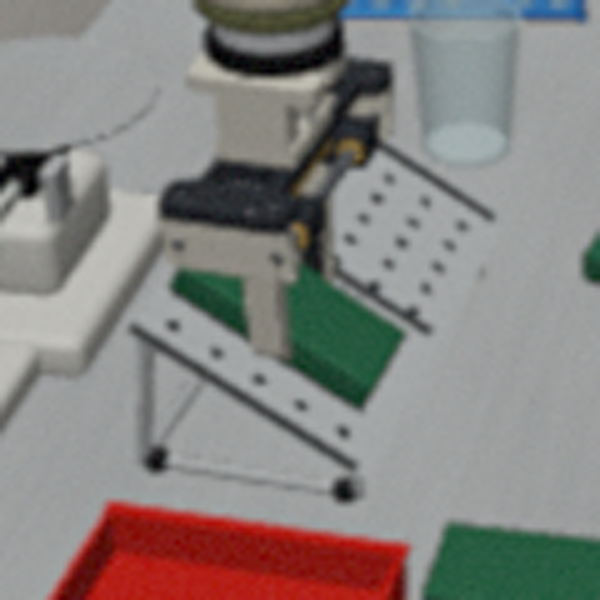

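servo_tool:
  series:
    - {"hand": 0.06, "offset": [0, -0.0008, 0], "roll": 0}
    - {"hand": 0.076, "offset": [0, 0, 0], "roll": 0}
    - {"hand": 0.076, "offset": [0, 0, 0], "roll": 0}
    - {"hand": 0.076, "offset": [0, 0, 0], "roll": 0}

```text
time_s: 18.1
tcp_pos: [0.6568, -0.0757, 0.0765]
tool_rot: [[-0.998, 0.0, -0.069], [0.069, -0.0, -0.998], [-0.0, -1.0, 0.0]]
force: [0.8, 0.2, 0.1]
gripper_width: 0.0756
```

Run:
```python
import pickle
from h import *
w=get_image("wrist"); s=read_state(); cv2.imwrite("pics/w11.png",w["img"]); print(s["tcp_pos"],s["force"],s["torque"])
```

```text
[ 0.65682477 -0.07569954  0.07650181] [ 0.27881077  0.76224789 -1.13318386] [ 0.04208708 -0.01021353 -0.06096197]
```

View pics/w11.png

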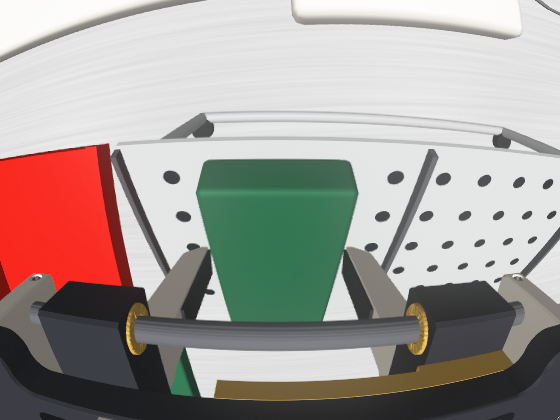

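servo_tool:
  series:
    - {"hand": 0.076, "offset": [0, -0.02, 0], "roll": 0}
    - {"hand": 0.076, "offset": [0, -0.04, 0], "roll": 0}
    - {"hand": 0.093, "offset": [0, -0.045, 0], "roll": 0}
    - {"hand": 0.093, "offset": [0.03, -0.01, -0.01], "roll": 0}
    - {"hand": 0.093, "offset": [0.04, 0, -0.02], "roll": 0}

```text
time_s: 18.65
tcp_pos: [0.5906, -0.0424, 0.1937]
tool_rot: [[-0.997, 0.006, -0.071], [0.071, -0.001, -0.997], [-0.006, -1.0, 0.0]]
force: [-0.1, 1.1, -0.9]
gripper_width: 0.092
```

Run:
```python
import pickle
from h import *
w=get_image("wrist"); s=read_state(); cv2.imwrite("pics/w12.png",w["img"]); print(s["tcp_pos"],s["tool_rot"])
t=get_image("top"); cv2.imwrite("pics/top2.png",t["img"])
```

```text
[ 0.58174071 -0.03735683  0.19181677] [[-0.99768608 -0.0042039  -0.06785877]
 [ 0.06784766  0.00273158 -0.99769195]
 [ 0.00437956 -0.99998743 -0.00244004]]
```

View pics/w12.png

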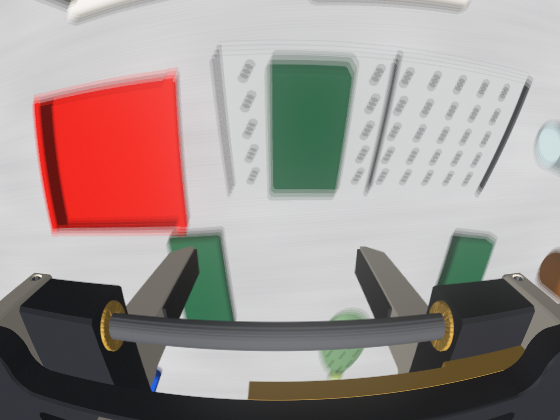

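servo_tool:
  series:
    - {"hand": 0.093, "offset": [0.036, 0, -0.028], "roll": 0}
    - {"hand": 0.093, "offset": [0.036, 0.02, -0.028], "roll": 0}
    - {"hand": 0.093, "offset": [0.035, 0.03, -0.028], "roll": 0}
    - {"hand": 0.093, "offset": [0, 0.03, 0], "roll": -3.9}
    - {"hand": 0.093, "offset": [0, 0, 0], "roll": 0}

```text
time_s: 19.25
tcp_pos: [0.4887, 0.0488, 0.1114]
tool_rot: [[-1.0, -0.004, 0.002], [-0.002, -0.001, -1.0], [0.004, -1.0, 0.001]]
force: [-0.4, -0.7, 0.1]
gripper_width: 0.093
```

servo_tool:
  series:
    - {"hand": 0.093, "offset": [0, 0, 0], "roll": 0}

```text
time_s: 19.35
tcp_pos: [0.4912, 0.0474, 0.1138]
tool_rot: [[-1.0, -0.0, -0.004], [0.004, -0.0, -1.0], [0.0, -1.0, 0.0]]
force: [1.1, -0.7, 1.0]
gripper_width: 0.0933
```

Run:
```python
import pickle
from h import *
w=get_image("wrist"); s=read_state(); cv2.imwrite("pics/w13.png",w["img"]); print(s["tcp_pos"],s["tool_rot"][:,0])
print(wslab(w,(277,230)))
```

```text
[0.49175575 0.04720311 0.11436798] [-0.99999085  0.00414299 -0.00106182]
(np.float64(0.48039254753243904), np.float64(0.05451277813962622), np.float64(1.0215022190309972), np.float64(0.04901833829725777))
```

servo_tool:
  series:
    - {"hand": 0.093, "offset": [0.0114, 0.04, -0.0073], "roll": -0.8}
    - {"hand": 0.093, "offset": [0, 0.045, 0], "roll": 0}
    - {"hand": 0.093, "offset": [0, 0.0205, 0], "roll": 0}
    - {"hand": 0.06, "offset": [0, 0, 0], "roll": 0}
    - {"hand": 0.06, "offset": [0, 0, 0], "roll": 0}

```text
time_s: 19.9
tcp_pos: [0.4802, 0.0546, 0.009]
tool_rot: [[-1.0, 0.001, 0.011], [-0.011, -0.0, -1.0], [-0.001, -1.0, 0.0]]
force: [1.0, 0.1, 0.2]
gripper_width: 0.0809
```

servo_tool:
  series:
    - {"hand": 0.06, "offset": [0, 0, 0], "roll": 0}
    - {"hand": 0.06, "offset": [0, 0, 0], "roll": 0}
    - {"hand": 0.06, "offset": [0, 0, 0], "roll": 0}

```text
time_s: 20.2
tcp_pos: [0.4801, 0.0552, 0.0095]
tool_rot: [[-1.0, 0.003, 0.012], [-0.012, 0.0, -1.0], [-0.003, -1.0, -0.0]]
force: [-0.8, -0.7, 9.6]
gripper_width: 0.0639
```

servo_tool:
  series:
    - {"hand": 0.06, "offset": [0, -0.015, 0], "roll": 0}
    - {"hand": 0.06, "offset": [0, -0.04, 0], "roll": 0}
    - {"hand": 0.06, "offset": [0, -0.045, 0], "roll": 0}
    - {"hand": 0.06, "offset": [0, -0.045, 0], "roll": 0}
    - {"hand": 0.06, "offset": [0, -0.045, 0], "roll": 4.6}

```text
time_s: 20.7
tcp_pos: [0.4781, 0.0552, 0.2003]
tool_rot: [[-0.998, -0.0, -0.068], [0.068, 0.0, -0.998], [0.0, -1.0, -0.0]]
force: [1.5, 1.1, -5.1]
gripper_width: 0.0637
```

servo_tool:
  series:
    - {"hand": 0.06, "offset": [0, 0, 0.025], "roll": 0}
    - {"hand": 0.06, "offset": [-0.01, 0, 0.045], "roll": 0}
    - {"hand": 0.06, "offset": [-0.02, 0, 0.045], "roll": 0}
    - {"hand": 0.06, "offset": [-0.02, 0, 0.045], "roll": 0}
    - {"hand": 0.06, "offset": [-0.02, 0, 0.045], "roll": 0}

```text
time_s: 21.2
tcp_pos: [0.5349, -0.1553, 0.1986]
tool_rot: [[-0.998, 0.0, -0.067], [0.067, 0.001, -0.998], [-0.0, -1.0, -0.001]]
force: [1.8, 0.3, -5.9]
gripper_width: 0.0638
```

servo_tool:
  series:
    - {"hand": 0.06, "offset": [-0.03, 0, 0.04], "roll": 0}
    - {"hand": 0.06, "offset": [-0.04, 0, 0.015], "roll": 0}
    - {"hand": 0.06, "offset": [0, 0, 0], "roll": 0}

```text
time_s: 21.5
tcp_pos: [0.605, -0.2168, 0.1983]
tool_rot: [[-0.998, 0.004, -0.07], [0.07, -0.002, -0.998], [-0.004, -1.0, 0.002]]
force: [-0.5, 1.0, -4.6]
gripper_width: 0.0638
```

Run:
```python
from h import *
s=read_state(); print(s["tcp_pos"],s["tool_rot"],s["force"])
d=np.array([.6462,-.2175,.135])-s["tcp_pos"]; print(s["tool_rot"].T@d)
```

```text
[ 0.60501106 -0.21677925  0.19832544] [[-0.99756198  0.00357696 -0.06969434]
 [ 0.06968635 -0.00231289 -0.99756627]
 [-0.00372945 -0.99999093  0.00205798]] [-0.47806251  1.01140136 -4.55464783]
[-0.04090258  0.06347386 -0.00228196]
```

servo_tool:
  series:
    - {"hand": 0.06, "offset": [-0.025, 0, -0.001], "roll": 0}
    - {"hand": 0.06, "offset": [-0.016, 0.01, -0.001], "roll": 0}
    - {"hand": 0.06, "offset": [0, 0.03, 0], "roll": 0}
    - {"hand": 0.06, "offset": [0, 0.023, 0], "roll": 0}
    - {"hand": 0.06, "offset": [0, 0, 0], "roll": 0}

```text
time_s: 22.0
tcp_pos: [0.6399, -0.2124, 0.1313]
tool_rot: [[-0.998, -0.007, -0.066], [0.066, 0.002, -0.998], [0.007, -1.0, -0.002]]
force: [-0.4, 0.3, -4.0]
gripper_width: 0.0635
```

Run:
```python
import pickle
from h import *
w=get_image("wrist"); s=read_state(); cv2.imwrite("pics/w14.png",w["img"]); print(s["tcp_pos"],s["tool_rot"][:,0],s["force"])
for l in ("bay_1","stand"): print([(np.round(r["location"],4),round(r["confidence"],2)) for r in mark_of("wrist",l)][:3])
```

```text
[ 0.64097616 -0.21313883  0.13332473] [-0.99777473  0.06655013  0.00408243] [-0.03967184 -0.66722926 -3.97918543]
[]
[(array([ 0.6556, -0.1486, -0.0016]), 0.89)]
```

View pics/w14.png

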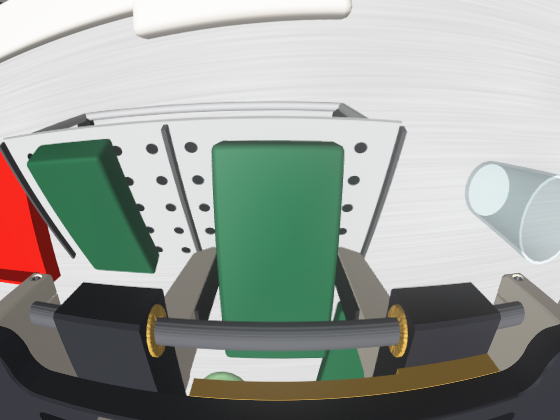

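servo_tool:
  series:
    - {"hand": 0.06, "offset": [-0.005, 0.005, 0.0045], "roll": 0}
    - {"hand": 0.06, "offset": [0, 0.008, 0], "roll": 0}
    - {"hand": 0.06, "offset": [0, 0.003, 0], "roll": 0}

```text
time_s: 22.45
tcp_pos: [0.6469, -0.2192, 0.1187]
tool_rot: [[-0.998, -0.0, -0.068], [0.068, 0.0, -0.998], [0.0, -1.0, -0.0]]
force: [-0.7, 0.4, -5.7]
gripper_width: 0.0639
```

servo_tool:
  series:
    - {"hand": 0.06, "offset": [0, 0.003, 0], "roll": 0}
    - {"hand": 0.06, "offset": [0, 0.003, 0], "roll": 0}

```text
time_s: 22.65
tcp_pos: [0.6469, -0.219, 0.1128]
tool_rot: [[-0.998, -0.0, -0.067], [0.067, 0.0, -0.998], [0.0, -1.0, -0.0]]
force: [-0.1, 0.4, -5.3]
gripper_width: 0.064
```

servo_tool:
  series:
    - {"hand": 0.06, "offset": [0, 0.003, 0], "roll": 0}
    - {"hand": 0.06, "offset": [0, 0.003, 0], "roll": 0}

```text
time_s: 22.85
tcp_pos: [0.6461, -0.2193, 0.1072]
tool_rot: [[-0.998, -0.001, -0.068], [0.068, 0.0, -0.998], [0.001, -1.0, -0.0]]
force: [-5.2, 1.2, 0.2]
gripper_width: 0.0637
```

servo_tool:
  series:
    - {"hand": 0.06, "offset": [0, 0.004, 0], "roll": 0}
    - {"hand": 0.06, "offset": [0, 0.004, 0], "roll": 0}
    - {"hand": 0.06, "offset": [0, 0.004, 0], "roll": 0}

```text
time_s: 23.15
tcp_pos: [0.6459, -0.2192, 0.0949]
tool_rot: [[-0.998, -0.001, -0.068], [0.068, 0.0, -0.998], [0.002, -1.0, -0.0]]
force: [-3.4, -0.6, -0.6]
gripper_width: 0.064
```

servo_tool:
  series:
    - {"hand": 0.06, "offset": [0, 0.004, 0], "roll": 0}
    - {"hand": 0.06, "offset": [0, 0.004, 0], "roll": 0}

```text
time_s: 23.35
tcp_pos: [0.6468, -0.2192, 0.0869]
tool_rot: [[-0.998, -0.0, -0.068], [0.068, -0.0, -0.998], [0.0, -1.0, 0.0]]
force: [-3.9, -0.6, -1.5]
gripper_width: 0.0635
```

servo_tool:
  series:
    - {"hand": 0.06, "offset": [0, 0.003, 0], "roll": 0}

```text
time_s: 23.45
tcp_pos: [0.6472, -0.2193, 0.0839]
tool_rot: [[-0.998, 0.001, -0.067], [0.067, -0.0, -0.998], [-0.001, -1.0, 0.0]]
force: [-3.1, 0.1, -0.4]
gripper_width: 0.0634
```

servo_tool:
  series:
    - {"hand": 0.06, "offset": [0, 0.0025, 0], "roll": 0}

```text
time_s: 23.55
tcp_pos: [0.6476, -0.2193, 0.0815]
tool_rot: [[-0.998, 0.001, -0.067], [0.067, -0.0, -0.998], [-0.001, -1.0, 0.0]]
force: [-1.2, -0.6, 0.0]
gripper_width: 0.0638
```

servo_tool:
  series:
    - {"hand": 0.06, "offset": [0, 0.0015, 0], "roll": 0}

```text
time_s: 23.65
tcp_pos: [0.6478, -0.2193, 0.0802]
tool_rot: [[-0.998, 0.002, -0.067], [0.067, -0.001, -0.998], [-0.002, -1.0, 0.0]]
force: [-1.1, -0.2, 0.1]
gripper_width: 0.0639
```

servo_tool:
  series:
    - {"hand": 0.06, "offset": [0, 0.0015, 0], "roll": 0}

```text
time_s: 23.75
tcp_pos: [0.648, -0.2193, 0.0789]
tool_rot: [[-0.998, 0.002, -0.067], [0.067, -0.001, -0.998], [-0.002, -1.0, 0.001]]
force: [0.2, -0.9, 0.0]
gripper_width: 0.0634
```

servo_tool:
  series:
    - {"hand": 0.06, "offset": [0, 0.001, 0], "roll": 0}

```text
time_s: 23.85
tcp_pos: [0.648, -0.2193, 0.0787]
tool_rot: [[-0.998, 0.002, -0.067], [0.067, -0.0, -0.998], [-0.002, -1.0, 0.0]]
force: [-4.1, 1.9, 15.3]
gripper_width: 0.0636
```

Seated at the expected height (0.0787, both ends in contact). Release.

servo_tool:
  series:
    - {"hand": 0.06, "offset": [0, -0.0008, 0], "roll": 0}
    - {"hand": 0.076, "offset": [0, 0, 0], "roll": 0}
    - {"hand": 0.076, "offset": [0, 0, 0], "roll": 0}
    - {"hand": 0.076, "offset": [0, 0, 0], "roll": 0}

```text
time_s: 24.25
tcp_pos: [0.647, -0.2189, 0.0783]
tool_rot: [[-0.998, -0.0, -0.067], [0.067, 0.0, -0.998], [0.0, -1.0, -0.0]]
force: [0.1, 0.6, 0.2]
gripper_width: 0.0755
```

servo_tool:
  series:
    - {"hand": 0.076, "offset": [0, -0.02, 0], "roll": 0}
    - {"hand": 0.076, "offset": [0, -0.04, 0], "roll": 0}
    - {"hand": 0.093, "offset": [0, -0.045, 0], "roll": 0}
    - {"hand": 0.093, "offset": [0.04, 0, 0], "roll": 0}
    - {"hand": 0.093, "offset": [0.045, 0, 0.015], "roll": 0}

```text
time_s: 24.75
tcp_pos: [0.5623, -0.2264, 0.1844]
tool_rot: [[-0.998, 0.003, -0.063], [0.063, 0.0, -0.998], [-0.003, -1.0, -0.0]]
force: [-0.3, -0.8, -0.7]
gripper_width: 0.0918
```

servo_tool:
  series:
    - {"hand": 0.093, "offset": [0.045, 0.02, 0.03], "roll": 0}
    - {"hand": 0.093, "offset": [0.035, 0.03, 0.02], "roll": 3.5}
    - {"hand": 0.093, "offset": [0, 0.03, 0], "roll": 3.5}
    - {"hand": 0.093, "offset": [0, 0, 0], "roll": 0}
    - {"hand": 0.093, "offset": [0, 0, 0], "roll": 0}

```text
time_s: 25.25
tcp_pos: [0.485, -0.269, 0.1064]
tool_rot: [[-0.983, -0.0, -0.186], [0.186, 0.0, -0.983], [0.001, -1.0, -0.0]]
force: [0.9, -0.7, -0.3]
gripper_width: 0.0928
```

Run:
```python
import pickle
from h import *
w=get_image("wrist"); s=read_state(); cv2.imwrite("pics/w15.png",w["img"]); print(s["tcp_pos"],s["tool_rot"])
S=get_image("side"); cv2.imwrite("pics/side5.png",cv2.resize(S["img"][110:260,140:340],None,fx=4,fy=4,interpolation=cv2.INTER_CUBIC))
r=wslab(w,(277,230)); print(r)
d=np.array([r[0],r[1],.0075])-s["tcp_pos"]; print(s["tool_rot"].T@d)
```

```text
[ 0.48562985 -0.26903483  0.10696834] [[-9.82588284e-01  9.17749470e-04 -1.85794031e-01]
 [ 1.85793947e-01 -1.77037449e-04 -9.82588713e-01]
 [-9.34662771e-04 -9.99999563e-01  3.44262729e-06]]
(np.float64(0.449875907669345), np.float64(-0.28933994551064074), np.float64(-11.195061595846147), np.float64(0.048560049019607865))
[0.0314518  0.09943908 0.0265941 ]
```

View pics/w15.png

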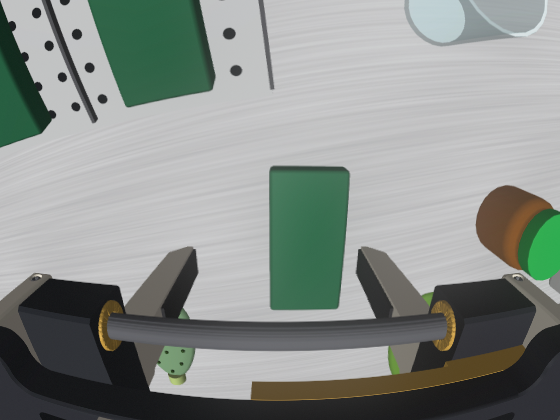

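View pics/side5.png

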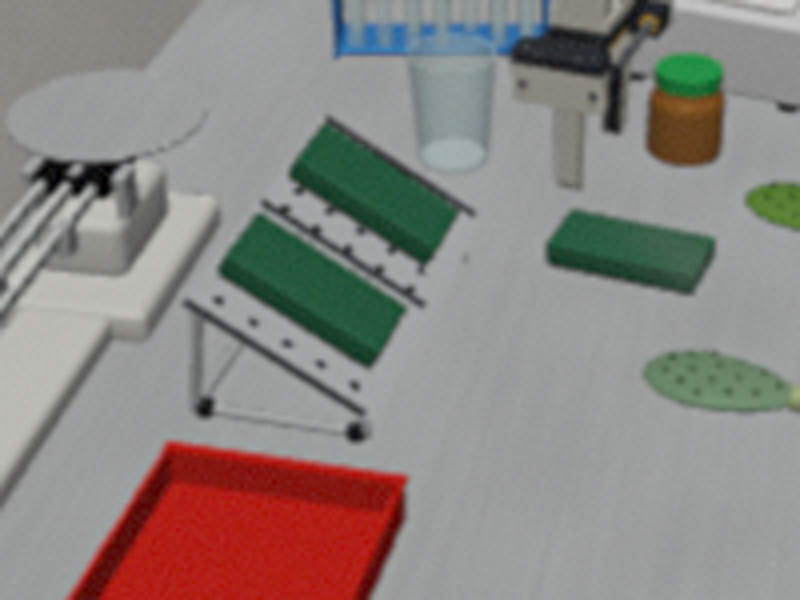

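servo_tool:
  series:
    - {"hand": 0.093, "offset": [0.0315, 0.02, 0.0265], "roll": 0.4}
    - {"hand": 0.093, "offset": [0, 0.04, 0], "roll": 0}
    - {"hand": 0.093, "offset": [0, 0.039, 0], "roll": 0}
    - {"hand": 0.06, "offset": [0, 0, 0], "roll": 0}
    - {"hand": 0.06, "offset": [0, 0, 0], "roll": 0}

```text
time_s: 25.85
tcp_pos: [0.4491, -0.2892, 0.008]
tool_rot: [[-0.981, -0.0, -0.194], [0.194, 0.0, -0.981], [0.0, -1.0, -0.0]]
force: [0.6, -0.6, 0.6]
gripper_width: 0.0813
```

servo_tool:
  series:
    - {"hand": 0.06, "offset": [0, 0, 0], "roll": 0}
    - {"hand": 0.06, "offset": [0, 0, 0], "roll": 0}
    - {"hand": 0.06, "offset": [0, 0, 0], "roll": 0}

```text
time_s: 26.15
tcp_pos: [0.4497, -0.2894, 0.0091]
tool_rot: [[-0.981, 0.003, -0.194], [0.194, -0.001, -0.981], [-0.003, -1.0, 0.001]]
force: [-0.0, 1.4, 10.2]
gripper_width: 0.0637
```

servo_tool:
  series:
    - {"hand": 0.06, "offset": [0, -0.015, 0], "roll": 0}
    - {"hand": 0.06, "offset": [0, -0.04, 0], "roll": 0}
    - {"hand": 0.06, "offset": [0, -0.045, 0], "roll": 0}
    - {"hand": 0.06, "offset": [0, -0.045, 0], "roll": -4.4}
    - {"hand": 0.06, "offset": [0, -0.045, 0], "roll": -4.4}

```text
time_s: 26.65
tcp_pos: [0.4477, -0.2887, 0.1995]
tool_rot: [[-0.999, -0.001, -0.04], [0.04, -0.0, -0.999], [0.001, -1.0, 0.0]]
force: [2.1, 0.1, -5.9]
gripper_width: 0.0638
```

servo_tool:
  series:
    - {"hand": 0.06, "offset": [0, 0, -0.03], "roll": 0}
    - {"hand": 0.06, "offset": [0, 0, -0.045], "roll": 0}
    - {"hand": 0.06, "offset": [0, 0, -0.048], "roll": 0}
    - {"hand": 0.06, "offset": [0, 0, -0.048], "roll": 0}
    - {"hand": 0.06, "offset": [0, 0, -0.048], "roll": 0}

```text
time_s: 27.15
tcp_pos: [0.457, -0.0686, 0.1979]
tool_rot: [[-0.999, 0.0, -0.043], [0.043, 0.0, -0.999], [-0.0, -1.0, -0.0]]
force: [2.2, 0.8, -6.0]
gripper_width: 0.064
```

servo_tool:
  series:
    - {"hand": 0.06, "offset": [-0.01, 0, -0.048], "roll": 0}
    - {"hand": 0.06, "offset": [-0.01, 0, -0.048], "roll": 0}
    - {"hand": 0.06, "offset": [-0.01, 0, -0.048], "roll": 0}
    - {"hand": 0.06, "offset": [-0.02, 0, -0.045], "roll": 0}
    - {"hand": 0.06, "offset": [-0.03, 0, -0.03], "roll": 0}

```text
time_s: 27.65
tcp_pos: [0.5455, 0.1492, 0.1977]
tool_rot: [[-0.999, -0.002, -0.038], [0.038, 0.001, -0.999], [0.002, -1.0, -0.001]]
force: [0.4, -1.1, -5.4]
gripper_width: 0.0635
```

servo_tool:
  series:
    - {"hand": 0.06, "offset": [-0.03, 0, 0], "roll": 0}
    - {"hand": 0.06, "offset": [0, 0, 0], "roll": 0}

```text
time_s: 27.85
tcp_pos: [0.5803, 0.1448, 0.1976]
tool_rot: [[-0.999, 0.003, -0.041], [0.041, -0.0, -0.999], [-0.003, -1.0, 0.0]]
force: [-0.3, -0.8, -6.1]
gripper_width: 0.0635
```

Run:
```python
from h import *
w=get_image("wrist");s=read_state(); cv2.imwrite("pics/w16.png",w["img"]); print(s["tcp_pos"],s["tool_rot"],s["force"])
d=np.array([.648,.1485,.1])-s["tcp_pos"]; print(s["tool_rot"].T@d)
```

```text
[0.57785799 0.14374331 0.19724557] [[-9.99097329e-01  4.27233533e-04 -4.24775735e-02]
 [ 4.24772687e-02 -6.98762755e-04 -9.99097189e-01]
 [-4.56529568e-04 -9.99999665e-01  6.79984289e-04]] [-0.82704419 -0.61240261 -5.83845251]
[-0.06983225  0.09727218 -0.00779799]
```

View pics/w16.png

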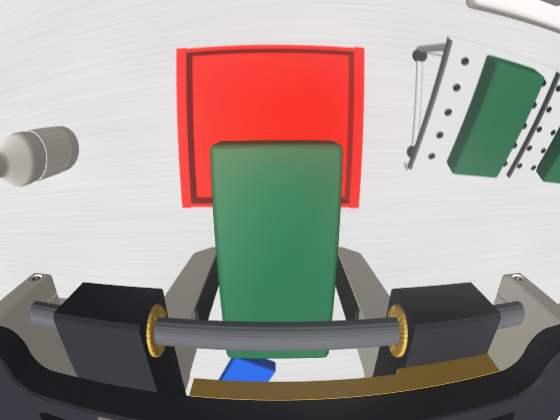

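servo_tool:
  series:
    - {"hand": 0.06, "offset": [-0.035, 0, -0.004], "roll": 0}
    - {"hand": 0.06, "offset": [-0.035, 0.02, -0.004], "roll": 0}
    - {"hand": 0.06, "offset": [0, 0.04, 0], "roll": 0}
    - {"hand": 0.06, "offset": [0, 0.04, 0], "roll": 0}
    - {"hand": 0.06, "offset": [0, 0, 0], "roll": 0}

```text
time_s: 28.4
tcp_pos: [0.6425, 0.1476, 0.0925]
tool_rot: [[-0.999, -0.01, -0.043], [0.043, -0.003, -0.999], [0.01, -1.0, 0.003]]
force: [-1.5, 0.6, -5.9]
gripper_width: 0.0637
```

Run:
```python
from h import *
w=get_image("wrist");s=read_state(); cv2.imwrite("pics/w17.png",w["img"]); print(s["tcp_pos"],s["tool_rot"][:,0],s["force"])
```

```text
[0.64449466 0.14773902 0.09548121] [-0.99904109  0.04335023  0.00613711] [ 0.10025969 -0.16671996 -4.57569608]
```

View pics/w17.png

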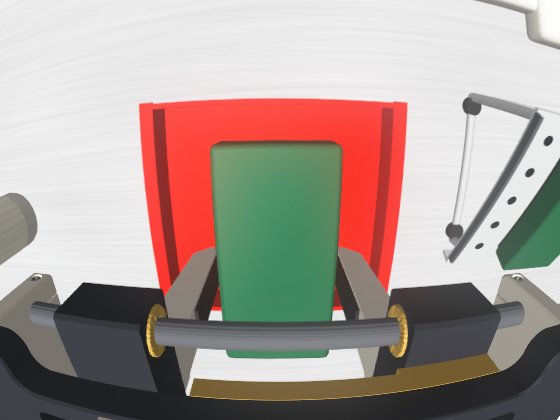

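servo_tool:
  series:
    - {"hand": 0.06, "offset": [-0.002, 0.03, 0], "roll": 0}
    - {"hand": 0.06, "offset": [0, 0.025, 0], "roll": 0}
    - {"hand": 0.06, "offset": [0, 0.01, 0], "roll": 0}
    - {"hand": 0.06, "offset": [0, 0, 0], "roll": 0}
    - {"hand": 0.06, "offset": [0, 0, 0], "roll": 0}

```text
time_s: 28.95
tcp_pos: [0.6504, 0.1486, 0.0342]
tool_rot: [[-0.999, 0.002, -0.043], [0.043, 0.001, -0.999], [-0.002, -1.0, -0.001]]
force: [0.2, 0.8, -4.6]
gripper_width: 0.0637
```

servo_tool:
  series:
    - {"hand": 0.06, "offset": [0.002, 0.008, 0], "roll": 0}
    - {"hand": 0.06, "offset": [0, 0.006, 0], "roll": 0}
    - {"hand": 0.06, "offset": [0, 0.003, 0], "roll": 0}

```text
time_s: 29.25
tcp_pos: [0.6471, 0.1487, 0.0149]
tool_rot: [[-0.999, -0.0, -0.043], [0.043, 0.0, -0.999], [0.0, -1.0, 0.0]]
force: [-0.1, -0.2, -5.8]
gripper_width: 0.0636
```

servo_tool:
  series:
    - {"hand": 0.06, "offset": [0, 0.002, 0], "roll": 0}

```text
time_s: 29.35
tcp_pos: [0.6472, 0.1486, 0.0131]
tool_rot: [[-0.999, -0.001, -0.043], [0.043, -0.0, -0.999], [0.001, -1.0, 0.0]]
force: [-8.2, -0.7, 22.1]
gripper_width: 0.0633
```

servo_tool:
  series:
    - {"hand": 0.06, "offset": [0, 0.0015, 0], "roll": 0}

```text
time_s: 29.45
tcp_pos: [0.6472, 0.1486, 0.0131]
tool_rot: [[-0.999, -0.001, -0.043], [0.043, 0.001, -0.999], [0.001, -1.0, -0.0]]
force: [-8.9, -0.0, 26.3]
gripper_width: 0.0637
```

Seated in the tray at the expected height; ease off and release.

servo_tool:
  series:
    - {"hand": 0.06, "offset": [0, -0.0015, 0], "roll": 0}
    - {"hand": 0.08, "offset": [0, 0, 0], "roll": 0}
    - {"hand": 0.08, "offset": [0, 0, 0], "roll": 0}
    - {"hand": 0.08, "offset": [0, 0, 0], "roll": 0}
    - {"hand": 0.08, "offset": [0, -0.02, 0], "roll": 0}

```text
time_s: 29.95
tcp_pos: [0.6461, 0.1483, 0.0313]
tool_rot: [[-0.999, -0.003, -0.043], [0.043, -0.001, -0.999], [0.003, -1.0, 0.001]]
force: [-0.5, 0.4, 0.4]
gripper_width: 0.0799
```

servo_tool:
  series:
    - {"hand": 0.08, "offset": [0, -0.04, 0], "roll": 0}
    - {"hand": 0.08, "offset": [0, -0.045, 0], "roll": 0}
    - {"hand": 0.08, "offset": [0, -0.045, 0], "roll": 0}
    - {"hand": 0.08, "offset": [0.04, 0, 0], "roll": 0}
    - {"hand": 0.08, "offset": [0.045, 0, 0], "roll": 0}

```text
time_s: 30.45
tcp_pos: [0.5635, 0.1522, 0.1647]
tool_rot: [[-0.999, 0.004, -0.044], [0.044, 0.001, -0.999], [-0.004, -1.0, -0.001]]
force: [0.1, 0.7, -0.7]
gripper_width: 0.0801
```

servo_tool:
  series:
    - {"hand": 0.08, "offset": [0.045, 0, 0], "roll": 0}
    - {"hand": 0.08, "offset": [0.02, -0.02, 0], "roll": 0}
    - {"hand": 0.08, "offset": [0, 0, 0], "roll": 0}
    - {"hand": 0.08, "offset": [0, 0, 0], "roll": 0}

```text
time_s: 30.85
tcp_pos: [0.4986, 0.1555, 0.1838]
tool_rot: [[-0.999, 0.002, -0.042], [0.042, 0.001, -0.999], [-0.002, -1.0, -0.001]]
force: [-0.4, -0.1, -0.4]
gripper_width: 0.0801
```

Run:
```python
from h import *
w=get_image("wrist");s=read_state(); cv2.imwrite("pics/w18.png",w["img"]); print(s["tcp_pos"],s["force"])
S=get_image("side"); cv2.imwrite("pics/side6.png",S["img"])
t=get_image("top"); cv2.imwrite("pics/top6.png",t["img"])
```

```text
[0.49883567 0.15532087 0.18333335] [ 0.32483936 -0.58802575  0.09311766]
```

View pics/w18.png

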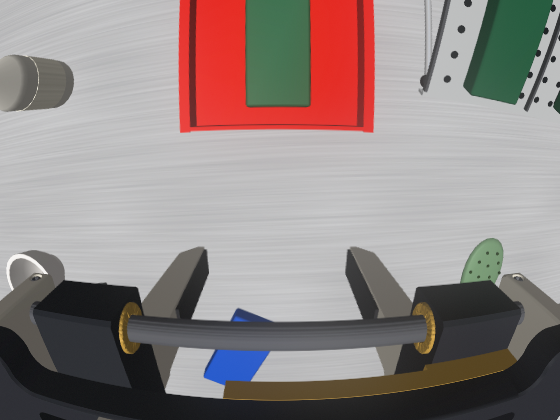

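View pics/side6.png

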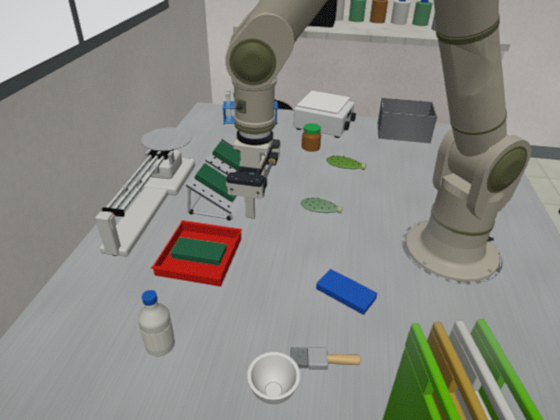

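View pics/top6.png

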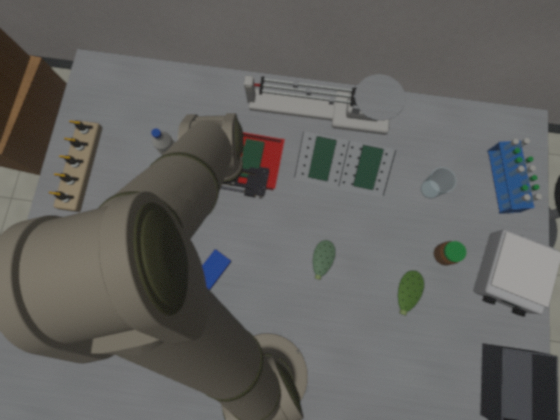

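The last pictures show both stand slabs flat and central in their bays (top view around (322,158) and (369,167)). The third slab lies flat in the red tray (side view around (198,250)). The bystanders look unmoved.

```bash
python3 -c "
from station import *
print(finish_job(), read_state()['time_s'])"
```

```text
the job is handed in; nothing more can be done
the job is handed in; nothing more can be done
```

I tried all three slabs first, then laid the two that grip on the stand and the worn one in the red tray. I handed the job in at about 31 s.

**Drag tests:** each slab was slid about 5 cm along the bench.

| Slab (robot's view) | Drag | Result | Where it went |
|---|---|---|---|
| Right | about 1.5–3 N pushed | worn | red tray |
| Middle | about 10.5 N | grips | bay 2 |
| Left | about 20 N | grips | bay 1 |

- **Readings outside the given ranges:** the drag forces did not fit the 5–8 N and 0.7–1.2 N given. While the two good slabs were being pushed, the fingers also pressed down with about 7 N and 16 N. The worn slab's first drag, gripped and pressed down by about 7 N, read 5 N. I then pushed it again without added weight, in both directions, so it ended about 5.5 cm from its start. Even allowing for the added weight, it clearly slid most easily.

**Placing:** the tool cannot tilt, so I pressed each gripping slab's rear edge on the sheet and let it turn in the fingers until it lay flat. The seating heights matched the expected ones.

**Last checks:** the final pictures show both stand slabs flat, centred by eye, lengthwise up the slope and not slipping. The third slab lies flat in the tray, the bystanders look unmoved, and the gripper was clear of everything. I did not measure the final positions more closely than that.

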